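# Comb the rods into the spray board and clamp them

## Task

Get the four cut rods ready for priming: set the wooden rake astride the ribbed board at the end away from its stop, beyond the rods, and with the teeth kept down on the ribs under light pressure draw it gently over the whole board to the end stop, so that every rod drops into a groove. Then stand the rake back on the table clear of the board and swing the wire hold-down bar fully down across the rods. Do not force the rake, the rods or the bar, do not finger the rods, and leave the other things on the table alone.

Things in the scene. Friction and masses are not known exactly. Their poses are not given: they have to be found in the camera images.
- spray_board: Ribbed wooden board fixed to the table, end stop toward the robot, turned up to 0.25 rad; origin on the table. 15 ribs along its y (y -86 to +86 mm), 12 mm apart (x -84 to +84 mm), 4.5 mm wide, round on top; grooves between them 7.5 mm wide, 6 mm deep. Rib tops 21 mm above the table. The end stop is a strip along y with its face at x -87 mm, 29 mm high.
- rake: Loose wooden rake, 186 mm wide (its y), 34 mm deep (its x), 83 mm high, about 0.12 kg, front and back alike, standing on its two end cheeks; origin at the middle of its underside (feet of the cheeks). 9 teeth, 20 mm apart, 4 mm wide, 26 mm long in x, end 8 mm above the feet. The inner faces of the cheeks are 176.4 mm apart (2 mm play each side of the board's 172.5 mm); feet flare to 195 mm.
- rake_grip (a point): grasp point on the rake's upright grip, 62 mm above the feet, 54 mm above the tooth tips, so 75 mm above the table when the teeth stand on the ribs. The grip is 16 mm thick along the rake's x, 80 mm long along its y, and reaches from 34 mm (top of the rake's 30 mm deep back) to 83 mm above the feet; axes as the rake's
- rod_a_mid (a point): centre of a cut metal rod, 5 mm square by 63 mm long (one of four alike), lying skewed on top of the ribs of the board at the start, none reaching beyond board x +53 mm; this point is 2.5 mm above its underside; its y axis runs along the rod. A raked rod may bind between tooth and rib; easing the rake back a few mm frees it
- rod_b_mid (a point): centre of a cut metal rod, 5 mm square by 63 mm long (one of four alike), lying skewed on top of the ribs of the board at the start, none reaching beyond board x +53 mm; this point is 2.5 mm above its underside; its y axis runs along the rod. A raked rod may bind between tooth and rib; easing the rake back a few mm frees it
- rod_c_mid (a point): centre of a cut metal rod, 5 mm square by 63 mm long (one of four alike), lying skewed on top of the ribs of the board at the start, none reaching beyond board x +53 mm; this point is 2.5 mm above its underside; its y axis runs along the rod. A raked rod may bind between tooth and rib; easing the rake back a few mm frees it
- rod_d_mid (a point): centre of a cut metal rod, 5 mm square by 63 mm long (one of four alike), lying skewed on top of the ribs of the board at the start, none reaching beyond board x +53 mm; this point is 2.5 mm above its underside; its y axis runs along the rod. A raked rod may bind between tooth and rib; easing the rake back a few mm frees it
- hold_bar (a joint): angle of the hold-down bar (a U of 8 mm steel wire) about its stiff hinge: 0 = fully down, level across the grooves; 1.57 = upright. It starts near upright, stays where it is left and takes about 2 N at its crosspiece to swing. Down, it clears the rib tops by 0.8 mm, so a rod not down in its groove stops it.
- bar_hinge (a point): point on the bar's hinge axis, at x -15, y +106.5, z 25.8 mm in the board's frame (axes as the board's). The axis runs along the board's x; the bar swings down toward the board's -y. Its two hinge lugs stand beside the board at x -78 and +48 mm, y +100 to +113 mm, 31 mm high.
- bar_grip (a point): middle of the bar's crosspiece (black sleeve), on the wire's centre line, 96 mm from the hinge axis; the crosspiece runs 126 mm along the board's x and is 8 to 10 mm thick. Down, it lies at x -15, y +10.5, z 25.8 mm in the board's frame, its top 30 mm above the table.
- glue_bottle: glue bottle, 30x30x61 mm, bystander; origin under its centre
- sanding_block: brown sanding block, 28x70x16 mm, bystander; origin under its centre
- mask_tape: roll of masking tape lying flat, 68x68x18 mm, bystander; origin under its centre

How it is judged:
By the outcome, as a careful person would: the job done as asked, in the order asked, and still so for the second after the job is handed in, with the robot touching nothing.
It also fails if it takes over 72 s, if anything falls off the work surface, if the arm or the gripper's body presses on something with over 40 N, if the wrist force passes 120 N, or if a joint passes its speed limit or range.

## Robot

A 6-joint arm with a two-finger parallel gripper is mounted at the origin on a cart in front of the work surface, level with it; the furniture and walls round the work are solid. World frame = base frame: x ahead of the robot, y to its left, z up, the work surface at z = 0. Lengths are in mm, angles in rad, forces in N, time in s.
With the tool pointing down it reaches from about 250 to 775 mm from the base axis. Payload 4 kg.
Tool frame: the origin (TCP) lies between the finger pads; the fingertips stand 25 mm ahead of it and the grasp point (between the pads) lies 6 mm ahead of it (robot.tip_reach is the y of the fingertips in the tool frame, in mm); y points along the fingers, z is the direction in which the jaws open and shut, and the axes are right-handed (so a half turn about y gives the same grasp; the last joint's range is limited). The gripper opens to 85 mm and grips with 20 to 120 N. Pads are 22 mm wide; open, the fingers measure 114 mm over their backs; the gripper's body (76 mm by 85 mm) begins 54 mm behind the grasp point. The pads swing forward as they close: fully open they stand 13 mm farther back than shut.
Start: joints at [-1.308, 0.087, 1.371, -0, 1.684, -0.103], TCP at [196.73, -513.627, 256.341] pointing down, gripper open.
Joint ranges: [-3.1, 3.1], [-0.76, 2.03], [0.27, 2.55], [-1.08, 4.22], [0.17, 2.65], [-2.57, 2.57]. Speed limits (rad/s): [2.79, 2.79, 3.14, 3.14, 3.14, 3.14].

## Interface

Orientations are given as a rotation vector (axis times angle).
In Python, from rig import readout, viewer, job, robot gives the robot as it stands. The module is installed in compiled form; this text tells all that it offers.
- The arm moves only by the tool step_arm, never from a script. Its argument "series" is a list of rows, each an object of numbers: "ax", "ay", "az": the turn, a rotation vector about the tool's x, y, z in units of 6 degrees (1.0 is 6 degrees); "x", "y", "z": the shift along the tool's x, y, z in units of 40 mm (1.0 is 40 mm); "claw": the closure, from -1 (fully open) to 1 (shut). In form: [{"ax": .., "ay": .., "az": .., "x": .., "y": .., "z": .., "claw": ..}, ...]. A call has 1 to 8 rows; each row is the pose to reach, as a shift and turn from the pose measured when the call began, along the tool's axes at that moment; what a row does not reach only later rows make up. A row lasts 1/12 s, in which the tool goes at most 41.7 mm and 7.16 degrees, less where a joint would pass 70% of its speed; a pose out of reach is approached as far as the arm can. A call with a gripper value outside its range is refused whole. The fingers move at their own pace and stop on an object; "newtons" is the grip in N (left out, the last holds). Time passes only in rows, so rows that repeat a pose let the fingers close. It gives the time, the measured TCP pose, the force and the opening at its end, in the units of the state.
- readout.state(): the state, without advancing time (a new reading comes with each control period).
- viewer.read_camera(name): name is "scene" or "side" or "wrist"; returns the picture (384x512x3 uint8, blue, green, red); there is no depth.
- viewer.camera_info(name): a dict with "vertical_fov" (degrees; the focal length in pixels is half the picture's height over the tangent of half this angle, whatever the lens; pixels are square), "cx", "cy" (the principal point, pixels), "origin" and "rotation" of the camera in the world; the wrist camera has in their place "mount" (4x4, takes a point from camera to tool coordinates, whose origin is the TCP and whose axes are the tool frame's). Camera axes: x right, y down, z forward; pixel columns grow to the right and rows downward; lengths in mm; the calibration is good to about 2 mm. The wrist camera is an equidistant fisheye: a pixel r from the principal point sees the ray r / f radians off the axis. A picture is of the moment at which its call begins: read the wrist's pose just before it. camera_info takes no time and is no camera call.
- job.finish_job(): hands the job in, once; it reports no verdict.
The state is a dict: "time_s": time; "q": joint angles; "qd": joint speeds; "joint_torque": joint torques, N m; "tcp_pos": TCP position; "tool_rot": TCP orientation; "wrist_force": force on the tool from outside, world axes, zero at the start; "torque": the same for the moment, N m; "finger_gap": finger opening in mm.
Only numpy, scipy, OpenCV 4.12 (cv2) and the standard library are available. Lean on these libraries where they do the work, as an engineer would, in place of code of your own. Each camera call takes 0.05 s, during which the arm holds its last target.

## Working session

There is one attempt and no reset: what is moved stays moved. The work goes in short steps, Python scripts to look and compute and a tool call to move; the robot and the scene stay as the last step left them, time stands still between calls to the robot, and variables do not carry over. Pictures are saved under pics/ and viewed, and the job is handed in when it is done.

Besides the shell and the picture viewer there is one more tool, called after "Call:" as name([rows], argument=value, ...), one row to a line, values as JSON. step_arm: Moves the arm, as the interface text tells. Its arguments: {"type":"object","properties":{"series":{"type":"array","items":{"type":"object","properties":{"ax":{"type":"number"},"ay":{"type":"number"},"az":{"type":"number"},"x":{"type":"number"},"y":{"type":"number"},"z":{"type":"number"},"claw":{"type":"number"}}}},"newtons":{"type":"number"}},"required":["series"]}

```bash
mkdir -p pics; cat > h.py <<'E'
import numpy as np, cv2
from scipy.spatial.transform import Rotation as R
from rig import readout, viewer, job, robot
def st():
    s=readout.state(); return s
def cam(n):
    c=viewer.camera_info(n)
    f=192/np.tan(np.radians(c['vertical_fov'])/2)
    return c,f
def ray(n,u,v,s=None):
    c,f=cam(n)
    if n=='wrist':
        s=s or st()
        M=np.array(c['mount']); dx,dy=u-c['cx'],v-c['cy']; r=np.hypot(dx,dy); t=r/f
        d=np.array([dx/r*np.sin(t),dy/r*np.sin(t),np.cos(t)]) if r>0 else np.array([0,0,1.])
        T=R.from_rotvec(s['tool_rot']).as_matrix()
        return T@M[:3,3]+np.array(s['tcp_pos']), T@M[:3,:3]@d
    d=np.array([(u-c['cx'])/f,(v-c['cy'])/f,1.]); 
    return np.array(c['origin']),np.array(c['rotation'])@d
def onz(n,u,v,z,s=None):
    o,d=ray(n,u,v,s); return o+d*(z-o[2])/d[2]
def proj(n,p,s=None):
    c,f=cam(n)
    if n=='wrist':
        s=s or st(); M=np.array(c['mount']); T=R.from_rotvec(s['tool_rot']).as_matrix()
        q=T.T@(np.array(p)-np.array(s['tcp_pos'])); q=M[:3,:3].T@(q-M[:3,3])
        r=np.hypot(q[0],q[1]); t=np.arctan2(r,q[2]); return c['cx']+f*t*q[0]/r, c['cy']+f*t*q[1]/r
    q=np.array(c['rotation']).T@(np.array(p)-np.array(c['origin']))
    return c['cx']+f*q[0]/q[2], c['cy']+f*q[1]/q[2]
def two(n1,p1,n2,p2,s=None):
    o1,d1=ray(n1,*p1,s); o2,d2=ray(n2,*p2,s)
    A=np.stack([d1,-d2],1); t=np.linalg.lstsq(A,o2-o1,rcond=None)[0]
    a,b=o1+t[0]*d1,o2+t[1]*d2; return (a+b)/2,np.linalg.norm(a-b)
E
python3 - <<'E'
from h import *
s=st();print(s)
print(robot.tip_reach)
for n in['scene','side','wrist']:
    print(n,viewer.camera_info(n)); cv2.imwrite(f'pics/{n}0.png',viewer.read_camera(n))
print(R.from_rotvec(s['tool_rot']).as_matrix())
E
```

```text
{'time_s': 0.0, 'q': array([-1.30811790e+00,  8.79741377e-02,  1.37227448e+00, -2.60257166e-05,
        1.68358904e+00, -1.03115063e-01]), 'qd': array([-0.00121209,  0.00088576,  0.00045881,  0.00050191, -0.0020977 ,
        0.00079378]), 'joint_torque': array([-2.54237464e-03, -3.51866019e+01, -3.13279581e+01, -2.91563001e-04,
        1.08689247e-02,  3.39221413e-05]), 'tcp_pos': array([ 196.5946577 , -513.18912843,  255.11833919]), 'tool_rot': array([-0.37418976,  2.02422067, -2.01962339]), 'wrist_force': array([-0.2115285 ,  0.21938412, -0.63839346]), 'torque': array([-0.02381173,  0.05818402, -0.02351416]), 'finger_gap': 85.34035476273726}
25.0
scene {'vertical_fov': 42.9577757764568, 'cx': 255.38112290797784, 'cy': 191.06308682963635, 'origin': array([-102.24631493, -912.8259747 , 1230.15089307]), 'rotation': array([-2.26982717,  0.64508401, -0.2988269 ])}
side {'vertical_fov': 48.6390867484187, 'cx': 260.2523632893216, 'cy': 189.27705459671503, 'origin': array([457.24079815, 956.91832083, 889.78946142]), 'rotation': array([-0.17723494,  2.83443467, -1.25161291])}
wrist {'vertical_fov': 65.70646984690485, 'cx': 256.5608170907606, 'cy': 193.39397671632344, 'mount': array([[-4.11677076e-04,  9.57728288e-01,  2.87674048e-01,
        -7.28376595e+01],
       [-9.09641995e-05, -2.87674107e-01,  9.57728354e-01,
        -1.18208640e+02],
       [ 9.99999911e-01,  3.68106769e-04,  2.05547822e-04,
        -1.29160309e-01],
       [ 0.00000000e+00,  0.00000000e+00,  0.00000000e+00,
         1.00000000e+00]])}
[[-9.33841332e-01 -6.07926879e-04  3.57687009e-01]
 [-3.57687467e-01  2.16127260e-03 -9.33838854e-01]
 [-2.05353393e-04 -9.99997480e-01 -2.23573351e-03]]
```

Rotation is a rotvec; fix the helper and view the pictures.

```bash
sed -i "s/np.array(c\['rotation'\])@d/R.from_rotvec(c['rotation']).as_matrix()@d/; s/np.array(c\['rotation'\]).T@/R.from_rotvec(c['rotation']).as_matrix().T@/" h.py; grep -n from_rotvec h.py
```

```text
16:        T=R.from_rotvec(s['tool_rot']).as_matrix()
19:    return np.array(c['origin']),R.from_rotvec(c['rotation']).as_matrix()@d
25:        s=s or st(); M=np.array(c['mount']); T=R.from_rotvec(s['tool_rot']).as_matrix()
28:    q=R.from_rotvec(c['rotation']).as_matrix().T@(np.array(p)-np.array(c['origin']))
```

View pics/scene0.png

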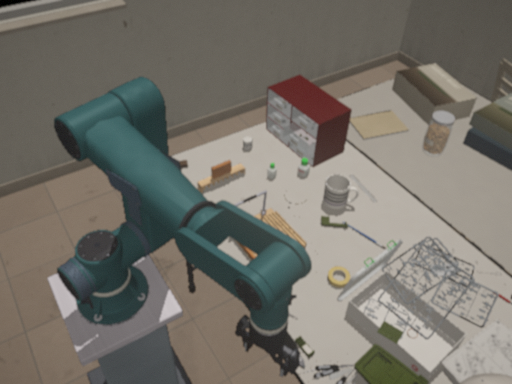

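View pics/side0.png

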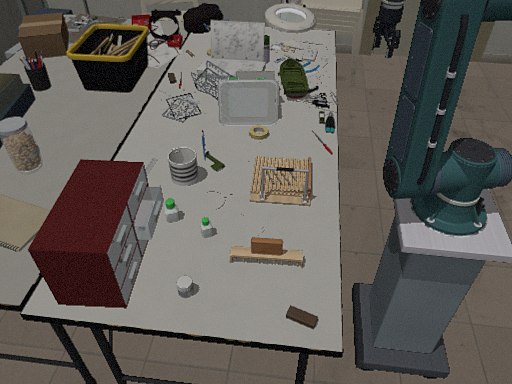

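View pics/wrist0.png

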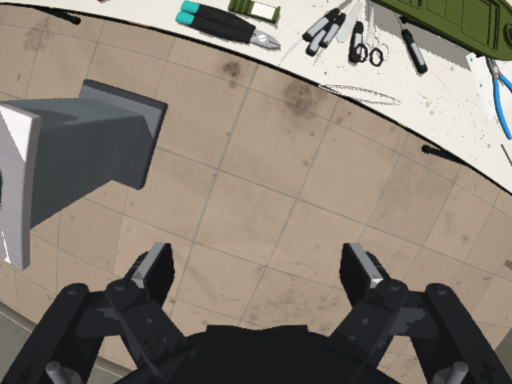

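Side view: board around (282,180), rake with grip at (267,245), sanding block (302,316), tape (259,131), bottles (171,210)/(206,226). I'll zoom in.

```bash
python3 - <<'E'
from h import *
im=cv2.imread('pics/side0.png')
c=im[145:275,220:330]; cv2.imwrite('pics/side0z.png',cv2.resize(c,None,fx=5,fy=4.6,interpolation=cv2.INTER_CUBIC))
for n,u,v,z in [('board c',282,180,20),('rake',267,257,15),('rakegripL',252,239,83),('rakegripR',283,239,83),('sand',302,316,10),('tape',259,131,10),('b1',171,215,10),('b2',206,233,0)]:
    print(n,onz('side',u,v,z).round())
E
```

```text
board c [499. -42.  20.]
rake [513. 261.  15.]
rakegripL [552. 264.  83.]
rakegripR [476. 254.  83.]
sand [415. 419.  10.]
tape [ 605. -311.   10.]
b1 [804. 141.  10.]
b2 [692. 187.   0.]
```

View pics/side0z.png

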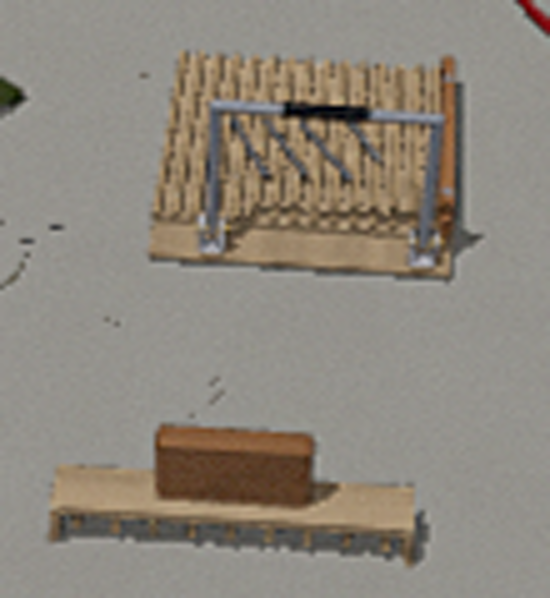

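```bash
cat >> h.py <<'E'
def Rt(p):
    z=np.array([np.cos(p),np.sin(p),0]); y=np.array([0,0,-1.]); return np.stack([np.cross(y,z),y,z],1)
def row(p,psi,s=None,quiet=0):
    """shift/turn from present measured pose to the pose (TCP p, jaw yaw psi)"""
    s=s or st(); T=R.from_rotvec(s['tool_rot']).as_matrix()
    d=T.T@(np.array(p,float)-np.array(s['tcp_pos']))/40
    w=R.from_matrix(T.T@Rt(psi)).as_rotvec(degrees=True)/6
    return dict(x=round(d[0],3),y=round(d[1],3),z=round(d[2],3),ax=round(w[0],3),ay=round(w[1],3),az=round(w[2],3))
def brief():
    s=st(); T=R.from_rotvec(s['tool_rot']).as_matrix(); z=T[:,2]
    print('t %.2f'%s['time_s'],'tcp',np.round(s['tcp_pos'],1),'yaw %.4f'%np.arctan2(z[1],z[0]),'tilt',np.round(T[:2,1],4),'F',np.round(s['wrist_force'],1),'gap %.1f'%s['finger_gap'],'q',np.round(s['q'],2)); return s
E
python3 - <<'E'
from h import *
brief(); print(row([495,-100,220],0))
E
```

```text
t 0.15 tcp [ 196.6 -513.3  255.4] yaw -1.2050 tilt [-0.0005  0.0017] F [ 1.  -0.2  0. ] gap 85.4 q [-1.31  0.09  1.37 -0.    1.68 -0.1 ]
{'x': np.float64(-10.661), 'y': np.float64(0.898), 'z': np.float64(-6.979), 'ax': np.float64(0.014), 'ay': np.float64(-11.507), 'az': np.float64(-0.012)}
```

Call:
step_arm([
  {"x": -10.66,"y": 0.9,"z": -6.98,"ay": -11.5},
  {"x": -10.66,"y": 0.9,"z": -6.98,"ay": -11.5},
  {"x": -10.66,"y": 0.9,"z": -6.98,"ay": -11.5},
  {"x": -10.66,"y": 0.9,"z": -6.98,"ay": -11.5},
  {"x": -10.66,"y": 0.9,"z": -6.98,"ay": -11.5},
  {"x": -10.66,"y": 0.9,"z": -6.98,"ay": -11.5},
  {"x": -10.66,"y": 0.9,"z": -6.98,"ay": -11.5},
  {"x": -10.66,"y": 0.9,"z": -6.98,"ay": -11.5},
])

```text
validation failed for argument at $.se...
```

```bash
python3 - <<'E'
from h import *
brief(); print(row([495,-100,220],0))
E
```

```text
t 0.15 tcp [ 196.6 -513.3  255.4] yaw -1.2050 tilt [-0.0005  0.0017] F [ 1.  -0.2  0. ] gap 85.4 q [-1.31  0.09  1.37 -0.    1.68 -0.1 ]
{'x': np.float64(-10.661), 'y': np.float64(0.898), 'z': np.float64(-6.979), 'ax': np.float64(0.014), 'ay': np.float64(-11.507), 'az': np.float64(-0.012)}
```

Call:
step_arm([
  {"x": -0.8,"y": 0,"z": -0.5,"ax": 0,"ay": -1.0,"az": 0,"claw": -1},
])

```text
time_s: 0.23
tcp_pos: [216.6, -486.2, 254.0]
tool_rot: [-0.469, 1.965, -1.962]
wrist_force: [1.4, -0.0, 0.3]
finger_gap: 85.3
```

```bash
python3 - <<'E'
from h import *
brief(); print(row([495,-100,220],0))
E
```

```text
t 0.23 tcp [ 216.6 -486.2  254. ] yaw -1.1049 tilt [-0.0033  0.0008] F [ 1.4 -0.   0.3] gap 85.3 q [-1.26  0.05  1.42 -0.    1.68 -0.15]
{'x': np.float64(-10.558), 'y': np.float64(0.834), 'z': np.float64(-5.498), 'ax': np.float64(0.033), 'ay': np.float64(-10.551), 'az': np.float64(0.011)}
```

Call:
step_arm([
  {"x": -9.2,"y": 0.85,"z": -7.2,"ax": 0,"ay": -10.6,"az": 0,"claw": -1},
  {"x": -9.2,"y": 0.85,"z": -7.2,"ax": 0,"ay": -10.6,"az": 0,"claw": -1},
])

```text
time_s: 0.4
tcp_pos: [254.8, -407.0, 248.2]
tool_rot: [-0.682, 1.803, -1.796]
wrist_force: [0.7, -0.2, 1.0]
finger_gap: 85.6
```

```bash
python3 - <<'E'
from h import *
brief(); print(row([495,-100,220],0))
E
```

```text
t 0.40 tcp [ 254.8 -407.   248.2] yaw -0.8460 tilt [-0.0013  0.003 ] F [ 0.7 -0.2  1. ] gap 85.6 q [-1.13 -0.07  1.54  0.    1.67 -0.28]
{'x': np.float64(-9.583), 'y': np.float64(0.719), 'z': np.float64(-1.763), 'ax': np.float64(0.024), 'ay': np.float64(-8.079), 'az': np.float64(-0.022)}
```

Call:
step_arm([
  {"x": -9.58,"y": 0.72,"z": -1.76,"ax": 0,"ay": -8.08,"az": 0,"claw": -1},
  {"x": -9.58,"y": 0.72,"z": -1.76,"ax": 0,"ay": -8.08,"az": 0,"claw": -1},
  {"x": -9.58,"y": 0.72,"z": -1.76,"ax": 0,"ay": -8.08,"az": 0,"claw": -1},
  {"x": -9.58,"y": 0.72,"z": -1.76,"ax": 0,"ay": -8.08,"az": 0,"claw": -1},
  {"x": -9.58,"y": 0.72,"z": -1.76,"ax": 0,"ay": -8.08,"az": 0,"claw": -1},
  {"x": -9.58,"y": 0.72,"z": -1.76,"ax": 0,"ay": -8.08,"az": 0,"claw": -1},
  {"x": -9.58,"y": 0.72,"z": -1.76,"ax": 0,"ay": -8.08,"az": 0,"claw": -1},
  {"x": -9.58,"y": 0.72,"z": -1.76,"ax": 0,"ay": -8.08,"az": 0,"claw": -1},
])

```text
time_s: 1.07
tcp_pos: [459.9, -143.9, 224.0]
tool_rot: [-1.21, 1.209, -1.204]
wrist_force: [0.6, -0.4, -0.7]
finger_gap: 85.7
```

Call:
step_arm([
  {"x": 0,"y": 0,"z": 0,"ax": 0,"ay": 0,"az": 0,"claw": -1},
  {"x": 0,"y": 0,"z": 0,"ax": 0,"ay": 0,"az": 0,"claw": -1},
])

```text
time_s: 1.23
tcp_pos: [460.5, -141.8, 223.2]
tool_rot: [-1.213, 1.207, -1.199]
wrist_force: [-0.3, -0.4, -0.1]
finger_gap: 85.4
```

```bash
python3 - <<'E'
from h import *
import json
s=brief(); cv2.imwrite('pics/w1.png',viewer.read_camera('wrist')); json.dump({k:np.array(v).tolist() for k,v in s.items()},open('w1.json','w'))
cv2.imwrite('pics/scene1.png',viewer.read_camera('scene'))
im=cv2.imread('pics/w1.png'); cv2.imwrite('pics/w1z.png',cv2.resize(im[0:260,40:440],None,fx=2,fy=2,interpolation=cv2.INTER_CUBIC))
E
```

```text
t 1.23 tcp [ 460.5 -141.8  223.2] yaw 0.0086 tilt [-0.0031  0.0036] F [-0.3 -0.4 -0.1] gap 85.4 q [-0.42 -0.05  1.58  0.    1.62 -0.43]
```

View pics/w1z.png

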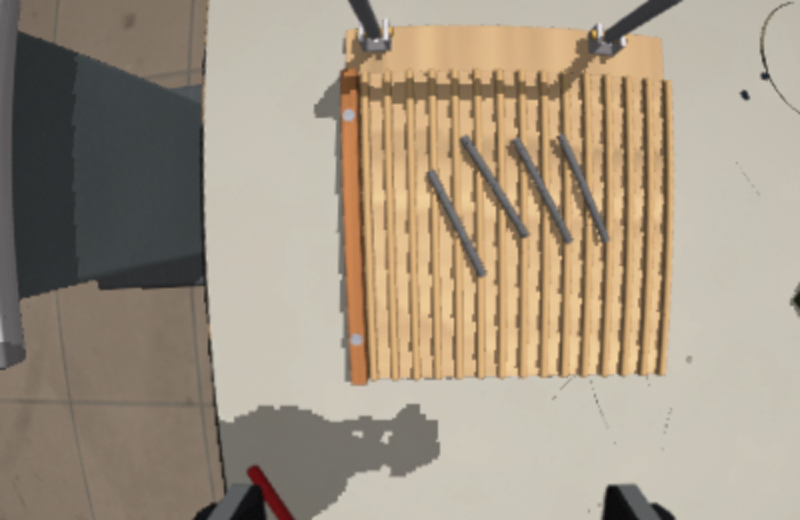

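Board in zoom: stop strip at left (345–368, 70–383), ribs from (364,72)/(374,379) to (669,82)/(664,375); four rods skewed in the middle; hinge lugs at (375,40) and (605,40).

```bash
python3 - <<'E'
from h import *
import json
s=json.load(open('w1.json'))
P=lambda x,y,z:onz('wrist',40+x/2,y/2,z,s)
A=P(365,72,21);B=P(375,379,21);C=P(669,82,21);D=P(664,375,21)
for p in (A,B,C,D): print(p.round(1))
print('len',np.linalg.norm(A-B),np.linalg.norm(C-D),'wid',np.linalg.norm(A-C),np.linalg.norm(B-D))
c=(A+B+C+D)/4
for a,b in((B,A),(D,C)): v=a-b; print('y-dir yaw',np.arctan2(-v[0],v[1]))if 0 else print('yaw',np.arctan2(-(b-a)[0],(b-a)[1]))
for a,b in((A,C),(B,D)): v=b-a; print('x yaw',np.arctan2(v[1],v[0]))
print('c',c)
ox=c
yaw=np.mean([np.arctan2((C-A)[1],(C-A)[0]),np.arctan2((D-B)[1],(D-B)[0])])
Rm=np.array([[np.cos(yaw),-np.sin(yaw)],[np.sin(yaw),np.cos(yaw)]])
for n,x,y,z in[('lug1',375,40,28),('lug2',605,40,28),('rodA',430,173,26),('rodA2',483,274,26),('r',464,138,26),('r',525,235,26),('r',516,141,26),('r',569,241,26),('r',561,137,26),('r',605,240,26),('stopface',358,72,29),('stopface',369,381,29)]:
    print(n,(Rm.T@(P(x,y,z)[:2]-c[:2])).round(1))
# rake initial estimate from side
E
```

```text
[421.8  10.3  21. ]
[ 426.9 -159.9   21. ]
[589.5  14.4  21. ]
[ 595.4 -155.5   21. ]
len 170.19807227109328 169.99450675098538 wid 167.73403972520723 168.49658544155446
yaw 0.029986487869099337
yaw 0.03447817169834999
x yaw 0.024472484886796826
x yaw 0.025715759543501377
c [508.40694368 -72.6950261   21.        ]
lug1 [-78.3 101.3]
lug2 [ 44.1 104. ]
rodA [-50.8  27.5]
rodA2 [-23.5 -26.6]
r [-32.8  46.1]
r [-1.  -5.7]
r [-5.5 44.7]
r [22.9 -8.5]
r [18.6 47.7]
r [43.1 -7.4]
stopface [-87.2  83.3]
stopface [-86.1 -83.9]
```

```bash
python3 - <<'E'
from h import *
brief(); print(row([553,258,205],1.70))
E
```

```text
t 1.33 tcp [ 459.5 -144.2  223.7] yaw 0.0037 tilt [-0.0024  0.0025] F [-0.8  0.1 -0.2] gap 85.5 q [-0.42 -0.06  1.58  0.    1.62 -0.43]
{'x': np.float64(-10.046), 'y': np.float64(0.487), 'z': np.float64(2.375), 'ax': np.float64(-0.003), 'ay': np.float64(-16.198), 'az': np.float64(-0.038)}
```

Call:
step_arm([
  {"x": -10.05,"y": 0.47,"z": 2.37,"ax": 0,"ay": -16.2,"az": 0,"claw": -1},
  {"x": -10.05,"y": 0.47,"z": 2.37,"ax": 0,"ay": -16.2,"az": 0,"claw": -1},
  {"x": -10.05,"y": 0.47,"z": 2.37,"ax": 0,"ay": -16.2,"az": 0,"claw": -1},
  {"x": -10.05,"y": 0.47,"z": 2.37,"ax": 0,"ay": -16.2,"az": 0,"claw": -1},
  {"x": -10.05,"y": 0.47,"z": 2.37,"ax": 0,"ay": -16.2,"az": 0,"claw": -1},
  {"x": -10.05,"y": 0.47,"z": 2.37,"ax": 0,"ay": -16.2,"az": 0,"claw": -1},
  {"x": -10.05,"y": 0.47,"z": 2.37,"ax": 0,"ay": -16.2,"az": 0,"claw": -1},
  {"x": -10.05,"y": 0.47,"z": 2.37,"ax": 0,"ay": -16.2,"az": 0,"claw": -1},
])

```text
time_s: 2.0
tcp_pos: [535.5, 180.1, 209.5]
tool_rot: [-1.523, 0.444, -0.441]
wrist_force: [0.6, -1.4, -0.2]
finger_gap: 85.6
```

```bash
python3 - <<'E'
from h import *
brief(); print(row([553,258,205],1.70))
E
```

```text
t 2.00 tcp [535.5 180.1 209.5] yaw 1.0060 tilt [-0.0012  0.0023] F [ 0.6 -1.4 -0.2] gap 85.6 q [ 0.22  0.13  1.41  0.    1.6  -0.78]
{'x': np.float64(-0.672), 'y': np.float64(0.118), 'z': np.float64(1.879), 'ax': np.float64(-0.02), 'ay': np.float64(-6.627), 'az': np.float64(-0.016)}
```

Call:
step_arm([
  {"x": -0.67,"y": 0.12,"z": 1.88,"ax": 0,"ay": -6.63,"az": 0,"claw": -1},
  {"x": -0.67,"y": 0.12,"z": 1.88,"ax": 0,"ay": -6.63,"az": 0,"claw": -1},
  {"x": -0.67,"y": 0.12,"z": 1.88,"ax": 0,"ay": -6.63,"az": 0,"claw": -1},
  {"x": -0.67,"y": 0.12,"z": 1.88,"ax": 0,"ay": -6.63,"az": 0,"claw": -1},
  {"x": -0.67,"y": 0.12,"z": 1.88,"ax": 0,"ay": -6.63,"az": 0,"claw": -1},
  {"x": -0.67,"y": 0.12,"z": 1.88,"ax": 0,"ay": -6.63,"az": 0,"claw": -1},
  {"x": -0.67,"y": 0.12,"z": 1.88,"ax": 0,"ay": -6.63,"az": 0,"claw": -1},
  {"x": -0.67,"y": 0.12,"z": 1.88,"ax": 0,"ay": -6.63,"az": 0,"claw": -1},
])

```text
time_s: 2.67
tcp_pos: [553.8, 256.1, 205.0]
tool_rot: [-1.566, -0.097, 0.099]
wrist_force: [0.2, -0.1, -0.4]
finger_gap: 85.2
```

```bash
python3 - <<'E'
from h import *
import json
s=brief(); cv2.imwrite('pics/w2.png',viewer.read_camera('wrist')); json.dump({k:np.array(v).tolist() for k,v in s.items()},open('w2.json','w'))
im=cv2.imread('pics/w2.png'); cv2.imwrite('pics/w2z.png',cv2.resize(im[0:300,60:460],None,fx=2,fy=2,interpolation=cv2.INTER_CUBIC))
E
```

```text
t 2.67 tcp [553.8 256.1 205. ] yaw 1.6953 tilt [-0.0011  0.002 ] F [ 0.2 -0.1 -0.4] gap 85.2 q [ 0.34  0.24  1.3   0.    1.6  -1.36]
```

View pics/w2z.png

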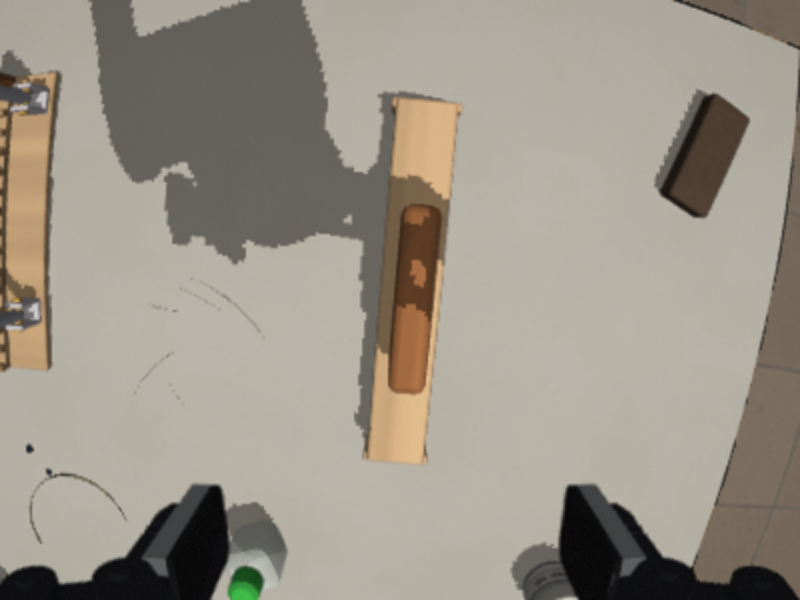

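Rake in zoom: back corners (394,98),(461,104),(366,458),(427,462); grip top (402,206)-(441,206)-(388,392)-(426,394). Sanding block right, a bottle beyond the fingers at (245,580).

```bash
python3 - <<'E'
from h import *
import json
s=json.load(open('w2.json'))
P=lambda x,y,z:onz('wrist',60+x/2,y/2,z,s)
for z,L in((83,[(402,206),(441,206),(388,392),(426,394)]),(34,[(394,98),(461,104),(366,458),(427,462)])):
    A,B,C,D=[P(x,y,z) for x,y in L]
    print(z,np.mean([A,B,C,D],0).round(1),[np.arctan2(*(q-p)[[1,0]]).round(4) for p,q in((A,C),(B,D))],[np.linalg.norm(a-b).round(1) for a,b in((A,C),(B,D),(A,B),(C,D))])
print(P(245,580,58),P(705,155,16))
E
```

```text
83 [515.1 260.2  83. ] [np.float64(0.0515), np.float64(0.0593)] [np.float64(77.6), np.float64(78.6), np.float64(15.6), np.float64(16.1)]
34 [515.  260.8  34. ] [np.float64(0.0444), np.float64(0.046)] [np.float64(183.6), np.float64(183.6), np.float64(32.2), np.float64(32.5)]
[679.70017784 190.11779648  58.        ] [416.83831345 414.26646844  16.        ]
```

```bash
python3 - <<'E'
from h import *
brief(); print(row([515.1,260.5,125],1.619));print(row([515.1,260.5,70],1.619))
E
```

```text
t 2.72 tcp [553.7 256.3 205.1] yaw 1.6959 tilt [-0.001   0.0022] F [ 0.4 -0.2 -0.4] gap 85.7 q [ 0.34  0.24  1.3   0.    1.6  -1.36]
{'x': np.float64(-0.943), 'y': np.float64(2.002), 'z': np.float64(0.219), 'ax': np.float64(-0.022), 'ay': np.float64(0.734), 'az': np.float64(-0.008)}
{'x': np.float64(-0.942), 'y': np.float64(3.377), 'z': np.float64(0.216), 'ax': np.float64(-0.022), 'ay': np.float64(0.734), 'az': np.float64(-0.008)}
```

Call:
step_arm([
  {"x": -0.94,"y": 2.0,"z": 0.22,"ax": 0,"ay": 0.73,"az": 0,"claw": -1},
  {"x": -0.94,"y": 2.0,"z": 0.22,"ax": 0,"ay": 0.73,"az": 0,"claw": -1},
  {"x": -0.94,"y": 2.0,"z": 0.22,"ax": 0,"ay": 0.73,"az": 0,"claw": -1},
  {"x": -0.94,"y": 2.6,"z": 0.22,"ax": 0,"ay": 0.73,"az": 0,"claw": -1},
  {"x": -0.94,"y": 3.1,"z": 0.22,"ax": 0,"ay": 0.73,"az": 0,"claw": -1},
  {"x": -0.94,"y": 3.37,"z": 0.22,"ax": 0,"ay": 0.73,"az": 0,"claw": -1},
  {"x": -0.94,"y": 3.37,"z": 0.22,"ax": 0,"ay": 0.73,"az": 0,"claw": -1},
  {"x": -0.94,"y": 3.37,"z": 0.22,"ax": 0,"ay": 0.73,"az": 0,"claw": -1},
])

```text
time_s: 3.38
tcp_pos: [516.1, 260.6, 71.2]
tool_rot: [-1.568, -0.037, 0.038]
wrist_force: [0.3, 0.0, 0.9]
finger_gap: 85.0
```

```bash
python3 - <<'E'
from h import *
brief(); print(row([515.1,260.5,70],1.619))
cv2.imwrite('pics/w3.png',viewer.read_camera('wrist'))
E
```

```text
t 3.38 tcp [516.1 260.6  71.2] yaw 1.6186 tilt [-0.0002  0.0024] F [0.3 0.  0.9] gap 85.0 q [ 0.37  0.26  1.55  0.    1.33 -1.25]
{'x': np.float64(-0.026), 'y': np.float64(0.03), 'z': np.float64(-0.002), 'ax': np.float64(-0.023), 'ay': np.float64(-0.004), 'az': np.float64(-0.001)}
```

View pics/w3.png

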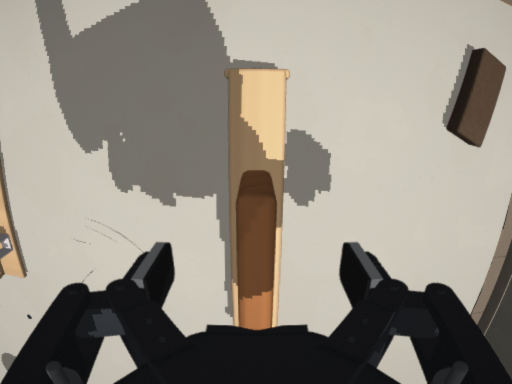

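The rake is centred and parallel between the fingers (grip at column ~257). Close.

Call:
step_arm([
  {"x": 0,"y": 0,"z": 0,"ax": 0,"ay": 0,"az": 0,"claw": 1},
  {"x": 0,"y": 0,"z": 0,"ax": 0,"ay": 0,"az": 0,"claw": 1},
  {"x": 0,"y": 0,"z": 0,"ax": 0,"ay": 0,"az": 0,"claw": 1},
  {"x": 0,"y": 0,"z": 0,"ax": 0,"ay": 0,"az": 0,"claw": 1},
  {"x": 0,"y": 0,"z": 0,"ax": 0,"ay": 0,"az": 0,"claw": 1},
  {"x": 0,"y": 0,"z": 0,"ax": 0,"ay": 0,"az": 0,"claw": 1},
  {"x": 0,"y": 0,"z": 0,"ax": 0,"ay": 0,"az": 0,"claw": 1},
  {"x": 0,"y": 0,"z": 0,"ax": 0,"ay": 0,"az": 0,"claw": 1},
], newtons=40)

```text
time_s: 4.1
tcp_pos: [516.7, 261.0, 72.4]
tool_rot: [-1.567, -0.039, 0.036]
wrist_force: [0.6, 0.2, 2.1]
finger_gap: 15.8
```

```bash
python3 - <<'E'
from h import *
brief()
E
```

```text
t 4.10 tcp [516.7 261.   72.4] yaw 1.6190 tilt [0.002  0.0033] F [0.6 0.2 2.1] gap 15.8 q [ 0.37  0.25  1.55  0.    1.33 -1.25]
```

```bash
cat >> h.py <<'E'
BC=np.array([508.4,-72.7]); BY=0.029
def bw(x,y,z): c,s=np.cos(BY),np.sin(BY); return [BC[0]+c*x-s*y,BC[1]+s*x+c*y,z]
def wb(p): c,s=np.cos(BY),np.sin(BY); d=np.array(p[:2])-BC; return np.array([c*d[0]+s*d[1],-s*d[0]+c*d[1]])
E
python3 - <<'E'
from h import *
print(bw(74,-1.6,225)); print(row([516,261,225],1.619)); print(row(bw(74,-1.6,225),BY))
E
```

```text
[np.float64(582.4152786772621), np.float64(-72.15362803216912), 225]
{'x': np.float64(-0.01), 'y': np.float64(-3.816), 'z': np.float64(0.013), 'ax': np.float64(-0.031), 'ay': np.float64(-0.0), 'az': np.float64(0.02)}
{'x': np.float64(1.247), 'y': np.float64(-3.84), 'z': np.float64(-8.386), 'ax': np.float64(-0.04), 'ay': np.float64(15.183), 'az': np.float64(-0.009)}
```

Call:
step_arm([
  {"x": 0,"y": -0.3,"z": 0,"ax": 0,"ay": 0,"az": 0,"claw": 1},
  {"x": 0,"y": -1.0,"z": 0,"ax": 0,"ay": 0,"az": 0,"claw": 1},
  {"x": 0,"y": -1.9,"z": 0,"ax": 0,"ay": 0,"az": 0,"claw": 1},
  {"x": 0,"y": -2.8,"z": 0,"ax": 0,"ay": 0,"az": 0,"claw": 1},
  {"x": 0.1,"y": -3.7,"z": -0.2,"ax": 0,"ay": 0.5,"az": 0,"claw": 1},
  {"x": 0.2,"y": -3.84,"z": -0.9,"ax": 0,"ay": 1.5,"az": 0,"claw": 1},
  {"x": 0.3,"y": -3.84,"z": -1.7,"ax": 0,"ay": 2.5,"az": 0,"claw": 1},
  {"x": 0.4,"y": -3.84,"z": -2.5,"ax": 0,"ay": 3.5,"az": 0,"claw": 1},
])

```text
time_s: 4.77
tcp_pos: [537.6, 160.9, 228.0]
tool_rot: [-1.551, 0.249, -0.256]
wrist_force: [0.1, -0.3, -1.3]
finger_gap: 15.8
```

```bash
python3 - <<'E'
from h import *
brief(); print(row(bw(74,-1.6,225),BY))
E
```

```text
t 4.77 tcp [537.6 160.9 228. ] yaw 1.2491 tilt [0.0053 0.0038] F [ 0.1 -0.3 -1.3] gap 15.8 q [ 0.19  0.12  1.4   0.    1.62 -1.06]
{'x': np.float64(2.904), 'y': np.float64(0.059), 'z': np.float64(-5.173), 'ax': np.float64(-0.066), 'ay': np.float64(11.651), 'az': np.float64(0.001)}
```

Call:
step_arm([
  {"x": 0.3,"y": 0.06,"z": -0.6,"ax": -0.06,"ay": 1.1,"az": 0,"claw": 1},
  {"x": 0.7,"y": 0.06,"z": -1.3,"ax": -0.06,"ay": 2.2,"az": 0,"claw": 1},
  {"x": 1.1,"y": 0.06,"z": -2.0,"ax": -0.06,"ay": 3.3,"az": 0,"claw": 1},
  {"x": 1.5,"y": 0.06,"z": -2.7,"ax": -0.06,"ay": 4.4,"az": 0,"claw": 1},
  {"x": 1.9,"y": 0.06,"z": -3.4,"ax": -0.06,"ay": 5.5,"az": 0,"claw": 1},
  {"x": 2.3,"y": 0.06,"z": -4.1,"ax": -0.06,"ay": 6.6,"az": 0,"claw": 1},
  {"x": 2.6,"y": 0.06,"z": -4.6,"ax": -0.06,"ay": 7.7,"az": 0,"claw": 1},
  {"x": 2.8,"y": 0.06,"z": -5.0,"ax": -0.06,"ay": 8.8,"az": 0,"claw": 1},
])

```text
time_s: 5.43
tcp_pos: [580.7, -66.7, 225.2]
tool_rot: [-1.344, 0.969, -0.972]
wrist_force: [-0.1, 0.6, -1.0]
finger_gap: 15.3
```

```bash
python3 - <<'E'
from h import *
brief(); print(row(bw(74,-1.6,150),BY))
E
```

```text
t 5.43 tcp [580.7 -66.7 225.2] yaw 0.3197 tilt [ 0.0008 -0.0011] F [-0.1  0.6 -1. ] gap 15.3 q [-0.21  0.17  1.34 -0.    1.63 -0.53]
{'x': np.float64(0.141), 'y': np.float64(1.881), 'z': np.float64(-0.003), 'ax': np.float64(-0.006), 'ay': np.float64(2.776), 'az': np.float64(0.012)}
```

Call:
step_arm([
  {"x": 0.1,"y": 0.1,"z": 0,"ax": 0,"ay": 1.0,"az": 0,"claw": 1},
  {"x": 0.14,"y": 0.4,"z": 0,"ax": 0,"ay": 2.0,"az": 0,"claw": 1},
  {"x": 0.14,"y": 0.9,"z": 0,"ax": 0,"ay": 2.78,"az": 0,"claw": 1},
  {"x": 0.14,"y": 1.5,"z": 0,"ax": 0,"ay": 2.78,"az": 0,"claw": 1},
  {"x": 0.14,"y": 2.1,"z": 0,"ax": 0,"ay": 2.78,"az": 0,"claw": 1},
  {"x": 0.14,"y": 2.4,"z": 0,"ax": 0,"ay": 2.78,"az": 0,"claw": 1},
  {"x": 0.14,"y": 2.4,"z": 0,"ax": 0,"ay": 2.78,"az": 0,"claw": 1},
  {"x": 0.14,"y": 2.4,"z": 0,"ax": 0,"ay": 2.78,"az": 0,"claw": 1},
])

```text
time_s: 6.1
tcp_pos: [582.3, -72.1, 129.1]
tool_rot: [-1.224, 1.188, -1.188]
wrist_force: [0.1, 0.8, -0.9]
finger_gap: 15.2
```

```bash
python3 - <<'E'
from h import *
import json
s=brief(); cv2.imwrite('pics/w4.png',viewer.read_camera('wrist')); json.dump({k:np.array(v).tolist() for k,v in s.items()},open('w4.json','w'))
cv2.imwrite('pics/side4.png',viewer.read_camera('side'))
im=cv2.imread('pics/w4.png'); cv2.imwrite('pics/w4z.png',cv2.resize(im[0:300,60:460],None,fx=2,fy=2,interpolation=cv2.INTER_CUBIC))
im=cv2.imread('pics/side4.png'); cv2.imwrite('pics/side4z.png',cv2.resize(im[110:240,190:340],None,fx=5,fy=4.6,interpolation=cv2.INTER_CUBIC))
E
```

```text
t 6.10 tcp [582.3 -72.1 129.1] yaw 0.0286 tilt [-0.0005 -0.0008] F [ 0.1  0.8 -0.9] gap 15.2 q [-0.22  0.23  1.47 -0.    1.45 -0.25]
```

View pics/w4z.png

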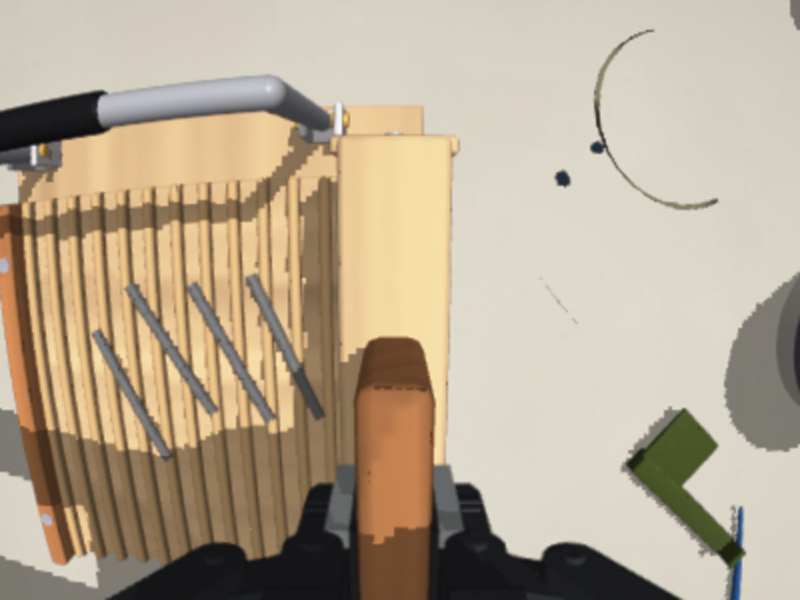

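View pics/side4z.png

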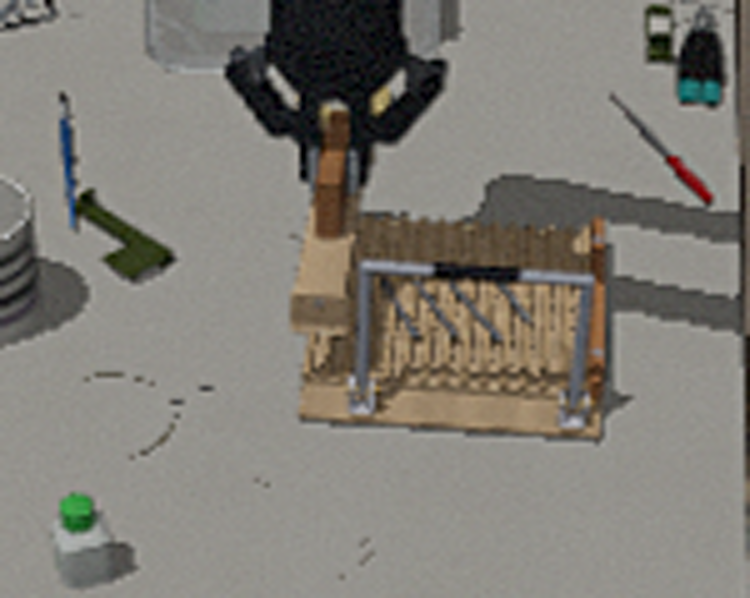

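Wrist zoom: rake back's end edge at (341,139)–(453,139), rib ends along row ~180–200, bar's near wire with lug at (320,125). Check the sideways fit.

```bash
python3 - <<'E'
from h import *
import json
s=json.load(open('w4.json'))
P=lambda x,y,z:onz('wrist',60+x/2,y/2,z,s)
zz=34+129.1-72.4
for n,x,y,z in[('rakeL',342,139,zz),('rakeR',452,139,zz),('rakeflareR',459,146,zz-26),('backL',338,300,zz),('backR',449,300,zz),('rib60',328,179,20),('rib48',293,180,20),('rib24?',236,182,20),('rib',152,189,20),('rib',72,197,20),('ribbot',140,557,20),('ribbot',208,557,20),('base corner',423,107,8),('lug',343,105,31),('rodtip',250,277,26),('rodtip',320,416,26)]:
    print(n,P(x,y,z).round(1),wb(P(x,y,z)).round(1))
im=cv2.imread('pics/w4.png'); cv2.imwrite('pics/w4zz.png',cv2.resize(im[40:120,190:310],None,fx=6,fy=6,interpolation=cv2.INTER_CUBIC))
E
```

```text
rakeL [566.   20.5  90.7] [60.2 91.5]
rakeR [594.4  21.4  90.7] [88.7 91.6]
rakeflareR [599.   22.7  64.7] [93.3 92.7]
backL [565.7 -22.3  90.7] [58.8 48.8]
backR [595.3 -21.4  90.7] [88.3 48.8]
rib60 [554.8  13.7  20. ] [48.9 85.1]
rib48 [541.4  13.4  20. ] [35.5 85.1]
rib24? [519.   13.1  20. ] [13.1 85.4]
rib [483.7  11.9  20. ] [-22.2  85.3]
rib [446.   11.2  20. ] [-60.   85.6]
ribbot [ 461.6 -156.9   20. ] [-49.2 -82.8]
ribbot [ 497.5 -152.9   20. ] [-13.2 -79.8]
base corner [590.2  44.7   8. ] [ 85.2 114.9]
lug [560.7  40.6  31. ] [ 55.5 111.7]
rodtip [526.1 -23.5  26. ] [19.1 48.6]
rodtip [553.  -78.4  26. ] [44.4 -7. ]
```

View pics/w4zz.png

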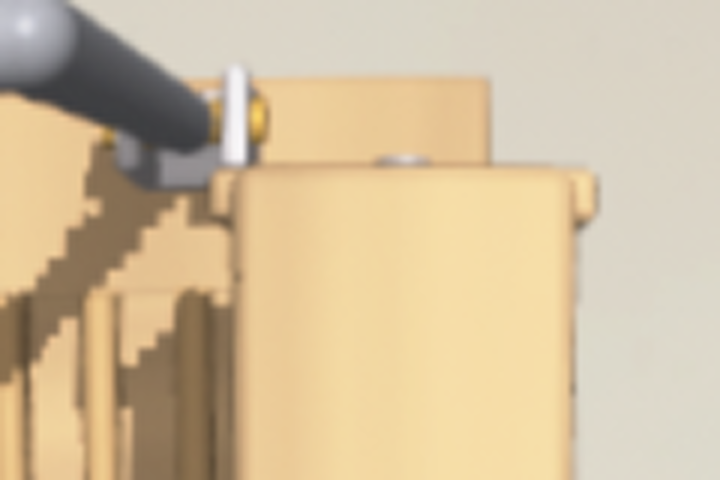

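```bash
python3 - <<'E'
from h import *
brief(); print(row(bw(74,-1.1,98),BY))
E
```

```text
t 6.20 tcp [583.6 -72.4 131.4] yaw 0.0286 tilt [ 0.0041 -0.0019] F [-0.1  0.2 -0.5] gap 15.7 q [-0.22  0.22  1.47 -0.    1.45 -0.25]
{'x': np.float64(-0.02), 'y': np.float64(0.834), 'z': np.float64(-0.034), 'ax': np.float64(-0.039), 'ay': np.float64(-0.004), 'az': np.float64(0.019)}
```

Call:
step_arm([
  {"x": -0.02,"y": 0.3,"z": 0,"ax": 0,"ay": 0,"az": 0,"claw": 1},
  {"x": -0.02,"y": 0.6,"z": 0,"ax": 0,"ay": 0,"az": 0,"claw": 1},
  {"x": -0.02,"y": 0.8,"z": 0,"ax": 0,"ay": 0,"az": 0,"claw": 1},
  {"x": -0.02,"y": 0.82,"z": 0,"ax": 0,"ay": 0,"az": 0,"claw": 1},
  {"x": -0.02,"y": 0.82,"z": 0,"ax": 0,"ay": 0,"az": 0,"claw": 1},
])

```text
time_s: 6.62
tcp_pos: [582.8, -71.4, 96.9]
tool_rot: [-1.223, 1.187, -1.189]
wrist_force: [0.7, 0.2, -0.9]
finger_gap: 15.4
```

```bash
python3 - <<'E'
from h import *
import json
s=brief(); cv2.imwrite('pics/w5.png',viewer.read_camera('wrist')); json.dump({k:np.array(v).tolist() for k,v in s.items()},open('w5.json','w'))
brief()
im=cv2.imread('pics/w5.png'); cv2.imwrite('pics/w5z.png',cv2.resize(im[30:180,140:340],None,fx=4,fy=4,interpolation=cv2.INTER_CUBIC))
im=viewer.read_camera('side');cv2.imwrite('pics/side5.png',im);brief();cv2.imwrite('pics/side5z.png',cv2.resize(im[110:240,190:340],None,fx=5,fy=4.6,interpolation=cv2.INTER_CUBIC))
E
```

```text
t 6.62 tcp [582.8 -71.4  96.9] yaw 0.0287 tilt [ 0.0011 -0.0012] F [ 0.7  0.2 -0.9] gap 15.4 q [-0.22  0.25  1.51 -0.    1.38 -0.25]
t 6.67 tcp [583.4 -71.5  97.8] yaw 0.0287 tilt [ 0.0027 -0.0016] F [-0.  -0.1 -1.5] gap 15.9 q [-0.22  0.25  1.5  -0.    1.38 -0.25]
t 6.72 tcp [583.8 -71.6  98.5] yaw 0.0286 tilt [ 0.004  -0.0018] F [ 0.6 -0.7 -0.7] gap 15.6 q [-0.22  0.25  1.5  -0.    1.38 -0.25]
```

View pics/w5z.png

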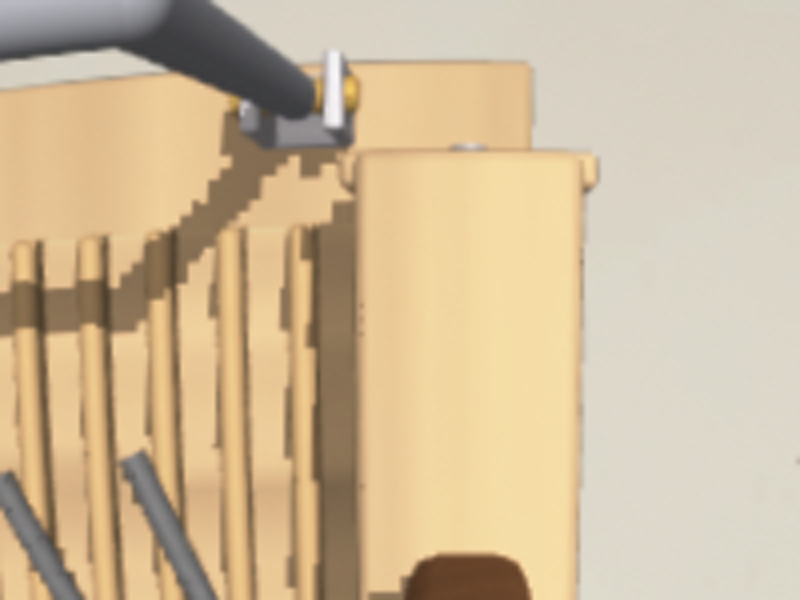

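View pics/side5z.png

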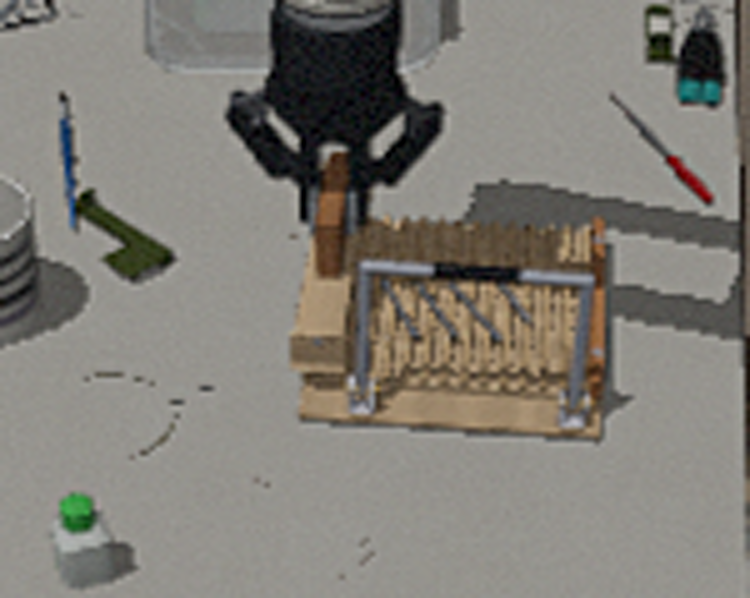

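```bash
python3 - <<'E'
from h import *
import json
s=json.load(open('w5.json'))
P=lambda x,y,z:onz('wrist',140+x/4,30+y/4,z,s)
zz=34+96.9-72.4
for n,x,y,z in[('rakeL',358,152,zz),('rakeR',580,152,zz),('backL',358,560,zz),('backR',578,560,zz),('flareL',345,160,zz-26),('flareR',597,158,zz-26),('rib48',303,228,20),('rib36',232,230,20),('rib24',160,233,20),('rib12',95,236,20),('rib0',30,241,20),('rib48b',304,560,21),('lug face',349,80,28)]:
    print(n,P(x,y,z).round(1),wb(P(x,y,z)).round(1))
E
```

```text
rakeL [565.8  22.   58.5] [60.1 93. ]
rakeR [594.4  22.8  58.5] [88.8 93. ]
backL [566.7 -32.5  58.5] [59.5 38.5]
backR [596.4 -31.6  58.5] [89.1 38.5]
flareL [561.4  24.   32.5] [55.8 95.2]
flareR [599.4  25.5  32.5] [93.8 95.5]
rib48 [553.6  14.3  20. ] [47.7 85.6]
rib36 [541.8  14.1  20. ] [35.9 85.7]
rib24 [529.7  13.8  20. ] [23.8 85.9]
rib12 [518.3  13.7  20. ] [12.4 86.1]
rib0 [506.6  13.5  20. ] [ 0.7 86.2]
rib48b [554.4 -41.   21. ] [46.9 30.4]
lug face [561.2  37.5  28. ] [ 56.  108.6]
```

Call:
step_arm([
  {"x": 0,"y": 0.08,"z": -0.02,"ax": 0,"ay": 0.04,"az": 0,"claw": 1},
  {"x": 0,"y": 0.16,"z": -0.02,"ax": 0,"ay": 0.04,"az": 0,"claw": 1},
  {"x": 0,"y": 0.22,"z": -0.02,"ax": 0,"ay": 0.04,"az": 0,"claw": 1},
  {"x": 0,"y": 0.22,"z": -0.02,"ax": 0,"ay": 0.04,"az": 0,"claw": 1},
])

```text
time_s: 7.05
tcp_pos: [582.6, -71.6, 88.9]
tool_rot: [-1.22, 1.188, -1.194]
wrist_force: [0.0, 0.0, -1.7]
finger_gap: 15.4
```

```bash
python3 - <<'E'
from h import *
s=brief();print(s['torque'],wb(s['tcp_pos']))
E
```

```text
t 7.05 tcp [582.6 -71.6  88.9] yaw 0.0244 tilt [ 0.0028 -0.0016] F [ 0.   0.  -1.7] gap 15.4 q [-0.22  0.26  1.52 -0.    1.37 -0.24]
[-0.02080999  0.03393635  0.0120289 ] [74.18471029 -1.03358477]
```

Call:
step_arm([
  {"x": 0,"y": 0.03,"z": 0,"ax": 0,"ay": 0,"az": 0,"claw": 1},
  {"x": 0,"y": 0.06,"z": 0,"ax": 0,"ay": 0,"az": 0,"claw": 1},
  {"x": 0,"y": 0.06,"z": 0,"ax": 0,"ay": 0,"az": 0,"claw": 1},
])

```text
time_s: 7.3
tcp_pos: [582.4, -71.5, 86.2]
tool_rot: [-1.22, 1.189, -1.193]
wrist_force: [0.4, -0.2, -1.4]
finger_gap: 16.1
```

Call:
step_arm([
  {"x": 0,"y": 0.02,"z": 0,"ax": 0,"ay": 0,"az": 0,"claw": 1},
  {"x": 0,"y": 0.04,"z": 0,"ax": 0,"ay": 0,"az": 0,"claw": 1},
  {"x": 0,"y": 0.04,"z": 0,"ax": 0,"ay": 0,"az": 0,"claw": 1},
])

```text
time_s: 7.55
tcp_pos: [582.6, -71.6, 85.1]
tool_rot: [-1.22, 1.188, -1.194]
wrist_force: [-1.4, -0.1, 1.8]
finger_gap: 15.6
```

Call:
step_arm([
  {"x": 0,"y": 0.02,"z": 0,"ax": 0,"ay": 0,"az": 0,"claw": 1},
  {"x": 0,"y": 0.02,"z": 0,"ax": 0,"ay": 0,"az": 0,"claw": 1},
])

```text
time_s: 7.72
tcp_pos: [582.6, -71.6, 85.0]
tool_rot: [-1.22, 1.188, -1.194]
wrist_force: [-2.0, 0.2, 3.9]
finger_gap: 15.8
```

```bash
python3 - <<'E'
from h import *
import json
s=brief(); print(s['torque'],wb(s['tcp_pos']));cv2.imwrite('pics/w6.png',viewer.read_camera('wrist')); json.dump({k:np.array(v).tolist() for k,v in s.items()},open('w6.json','w'))
im=cv2.imread('pics/w6.png'); cv2.imwrite('pics/w6z.png',cv2.resize(im[30:180,140:340],None,fx=4,fy=4,interpolation=cv2.INTER_CUBIC))
im=viewer.read_camera('side');cv2.imwrite('pics/side6.png',im);brief();cv2.imwrite('pics/side6z.png',cv2.resize(im[110:240,190:340],None,fx=5,fy=4.6,interpolation=cv2.INTER_CUBIC))
E
```

```text
t 7.72 tcp [582.6 -71.6  85. ] yaw 0.0245 tilt [ 0.0029 -0.0017] F [-2.   0.2  3.9] gap 15.8 q [-0.22  0.26  1.52 -0.    1.36 -0.24]
[2.29580397e-03 4.72250654e-01 1.87006342e-04] [74.1917495  -1.00399993]
t 7.82 tcp [582.6 -71.6  85. ] yaw 0.0245 tilt [ 0.003  -0.0017] F [-1.3  1.   4.3] gap 15.6 q [-0.22  0.26  1.52 -0.    1.36 -0.24]
```

View pics/w6z.png

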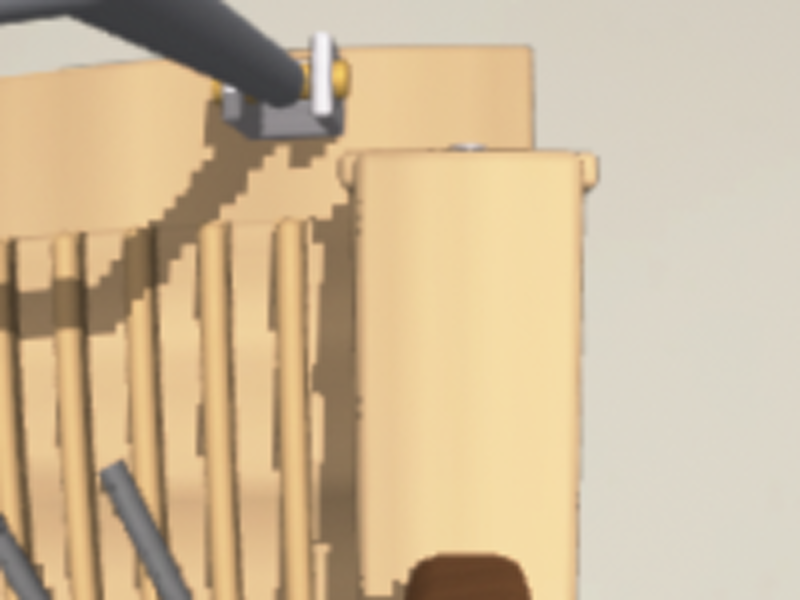

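View pics/side6z.png

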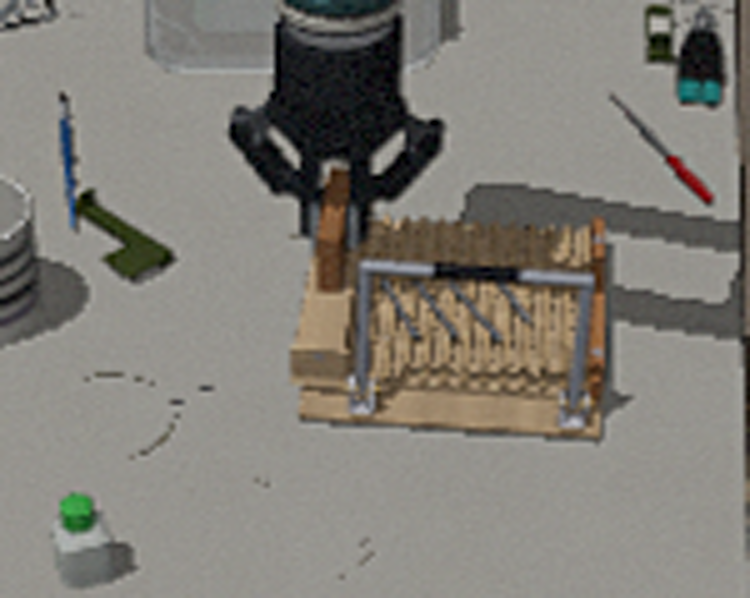

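Teeth rest on the ribs at the predicted height with ~5 N; the rake end overhangs evenly. Begin drawing, slowly.

Call:
step_arm([
  {"x": 0,"y": 0.02,"z": -0.06,"ax": 0,"ay": 0,"az": 0,"claw": 1},
  {"x": 0,"y": 0.02,"z": -0.12,"ax": 0,"ay": 0,"az": 0,"claw": 1},
  {"x": 0,"y": 0.02,"z": -0.18,"ax": 0,"ay": 0,"az": 0,"claw": 1},
  {"x": 0,"y": 0.02,"z": -0.24,"ax": 0,"ay": 0,"az": 0,"claw": 1},
  {"x": 0,"y": 0.02,"z": -0.3,"ax": 0,"ay": 0,"az": 0,"claw": 1},
])

```text
time_s: 8.23
tcp_pos: [571.5, -72.1, 85.0]
tool_rot: [-1.218, 1.186, -1.196]
wrist_force: [3.7, 0.2, 3.8]
finger_gap: 15.3
```

```bash
cat > q.py <<'E'
from h import *
s=brief(); print('tau',np.round(s['torque'],2),'board',wb(s['tcp_pos']).round(1))
E
python3 q.py
```

```text
t 8.23 tcp [571.5 -72.1  85. ] yaw 0.0244 tilt [ 0.0062 -0.0022] F [3.7 0.2 3.8] gap 15.3 q [-0.22  0.23  1.55 -0.    1.35 -0.25]
tau [ 0.03 -0.73  0.  ] board [63.1 -1.2]
```

```bash
cat >> q.py <<'E'
b=wb(s['tcp_pos']); r=row(bw(b[0],-1.0,s['tcp_pos'][2]),0.025,s); print({k:float(v) for k,v in r.items()})
E
python3 q.py
```

```text
t 8.23 tcp [571.5 -72.1  85. ] yaw 0.0244 tilt [ 0.0062 -0.0022] F [3.7 0.2 3.8] gap 15.3 q [-0.22  0.23  1.55 -0.    1.35 -0.25]
tau [ 0.03 -0.73  0.  ] board [63.1 -1.2]
{'x': -0.005, 'y': -0.0, 'z': -0.0, 'ax': -0.058, 'ay': -0.006, 'az': 0.022}
```

Call:
step_arm([
  {"x": 0,"y": 0.02,"z": -0.06,"ax": -0.05,"ay": 0,"az": 0.02,"claw": 1},
  {"x": 0,"y": 0.02,"z": -0.12,"ax": -0.05,"ay": 0,"az": 0.02,"claw": 1},
  {"x": 0,"y": 0.02,"z": -0.18,"ax": -0.05,"ay": 0,"az": 0.02,"claw": 1},
  {"x": 0,"y": 0.02,"z": -0.24,"ax": -0.05,"ay": 0,"az": 0.02,"claw": 1},
  {"x": 0,"y": 0.02,"z": -0.3,"ax": -0.05,"ay": 0,"az": 0.02,"claw": 1},
  {"x": 0,"y": 0.02,"z": -0.36,"ax": -0.05,"ay": 0,"az": 0.02,"claw": 1},
])

```text
time_s: 8.73
tcp_pos: [557.8, -72.6, 85.0]
tool_rot: [-1.219, 1.188, -1.194]
wrist_force: [4.8, -0.5, 4.9]
finger_gap: 15.4
```

```bash
python3 q.py
```

```text
t 8.73 tcp [557.8 -72.6  85. ] yaw 0.0244 tilt [ 0.0037 -0.0008] F [ 4.8 -0.5  4.9] gap 15.4 q [-0.23  0.21  1.58  0.    1.35 -0.25]
tau [-0.04 -0.95  0.04] board [49.4 -1.3]
{'x': -0.008, 'y': -0.0, 'z': -0.0, 'ax': -0.035, 'ay': -0.005, 'az': 0.008}
```

Call:
step_arm([
  {"x": 0,"y": 0.015,"z": -0.06,"ax": -0.05,"ay": 0,"az": 0.01,"claw": 1},
  {"x": -0.01,"y": 0.015,"z": -0.12,"ax": -0.05,"ay": 0,"az": 0.01,"claw": 1},
  {"x": -0.01,"y": 0.015,"z": -0.18,"ax": -0.05,"ay": 0,"az": 0.01,"claw": 1},
  {"x": -0.01,"y": 0.015,"z": -0.24,"ax": -0.05,"ay": 0,"az": 0.01,"claw": 1},
  {"x": -0.01,"y": 0.015,"z": -0.3,"ax": -0.05,"ay": 0,"az": 0.01,"claw": 1},
  {"x": -0.01,"y": 0.015,"z": -0.36,"ax": -0.05,"ay": 0,"az": 0.01,"claw": 1},
])

```text
time_s: 9.23
tcp_pos: [543.9, -72.7, 85.0]
tool_rot: [-1.221, 1.191, -1.192]
wrist_force: [4.8, -0.3, 5.4]
finger_gap: 15.4
```

```bash
python3 q.py; python3 - <<'E'
from h import *
cv2.imwrite('pics/w7.png',viewer.read_camera('wrist'))
E
```

```text
t 9.23 tcp [543.9 -72.7  85. ] yaw 0.0245 tilt [ 0.0005 -0.0004] F [ 4.8 -0.3  5.4] gap 15.4 q [-0.24  0.18  1.61 -0.    1.35 -0.26]
tau [-0.05 -0.92  0.16] board [35.5 -1.1]
{'x': -0.002, 'y': -0.0, 'z': -0.0, 'ax': -0.005, 'ay': -0.005, 'az': 0.004}
```

View pics/w7.png

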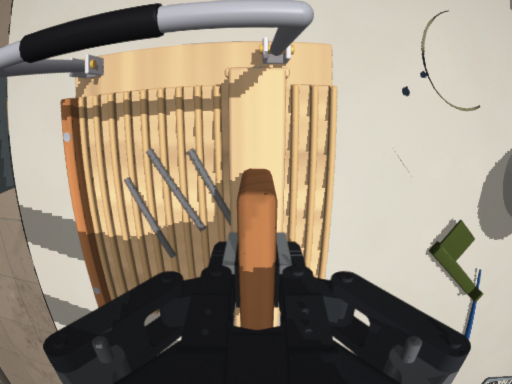

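The rake is moving squarely past the lug; first rod is under it, three remain ahead at (150,215),(175,190),(210,185). Continue.

Call:
step_arm([
  {"x": 0,"y": 0.012,"z": -0.06,"ax": -0.02,"ay": 0,"az": 0,"claw": 1},
  {"x": 0,"y": 0.012,"z": -0.12,"ax": -0.02,"ay": 0,"az": 0,"claw": 1},
  {"x": 0,"y": 0.012,"z": -0.18,"ax": -0.02,"ay": 0,"az": 0,"claw": 1},
  {"x": 0,"y": 0.012,"z": -0.24,"ax": -0.02,"ay": 0,"az": 0,"claw": 1},
  {"x": 0,"y": 0.012,"z": -0.3,"ax": -0.02,"ay": 0,"az": 0,"claw": 1},
  {"x": 0,"y": 0.012,"z": -0.36,"ax": -0.02,"ay": 0,"az": 0,"claw": 1},
])

```text
time_s: 9.78
tcp_pos: [529.3, -73.2, 85.0]
tool_rot: [-1.222, 1.192, -1.191]
wrist_force: [3.9, 0.1, 5.0]
finger_gap: 15.5
```

```bash
python3 q.py
```

```text
t 9.78 tcp [529.3 -73.2  85. ] yaw 0.0245 tilt [-0.0012 -0.0008] F [3.9 0.1 5. ] gap 15.5 q [-0.24  0.15  1.65 -0.    1.34 -0.27]
tau [-0.04 -0.92 -0.  ] board [20.9 -1.1]
{'x': -0.003, 'y': -0.0, 'z': -0.0, 'ax': 0.011, 'ay': -0.005, 'az': 0.008}
```

Call:
step_arm([
  {"x": 0,"y": 0.012,"z": -0.06,"ax": 0,"ay": 0,"az": 0,"claw": 1},
  {"x": 0,"y": 0.012,"z": -0.12,"ax": 0,"ay": 0,"az": 0,"claw": 1},
  {"x": 0,"y": 0.012,"z": -0.18,"ax": 0,"ay": 0,"az": 0,"claw": 1},
  {"x": 0,"y": 0.012,"z": -0.24,"ax": 0,"ay": 0,"az": 0,"claw": 1},
  {"x": 0,"y": 0.012,"z": -0.3,"ax": 0,"ay": 0,"az": 0,"claw": 1},
  {"x": 0,"y": 0.012,"z": -0.36,"ax": 0,"ay": 0,"az": 0,"claw": 1},
])

```text
time_s: 10.28
tcp_pos: [515.3, -73.7, 85.0]
tool_rot: [-1.221, 1.19, -1.192]
wrist_force: [4.0, 0.1, 5.0]
finger_gap: 15.6
```

```bash
python3 q.py; python3 - <<'E'
from h import *
cv2.imwrite('pics/w8.png',viewer.read_camera('wrist'))
E
```

```text
t 10.28 tcp [515.3 -73.7  85. ] yaw 0.0244 tilt [ 0.0005 -0.0011] F [4.  0.1 5. ] gap 15.6 q [-0.25  0.12  1.68 -0.    1.34 -0.27]
tau [-0.01 -0.88  0.  ] board [ 6.9 -1.2]
{'x': -0.004, 'y': -0.0, 'z': -0.0, 'ax': -0.005, 'ay': -0.005, 'az': 0.01}
```

View pics/w8.png

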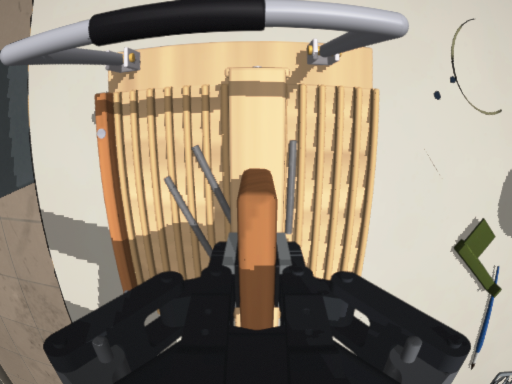

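First rod lies parallel in a groove behind the rake (292,185). Works; continue.

Call:
step_arm([
  {"x": 0,"y": 0.012,"z": -0.06,"ax": 0,"ay": 0,"az": 0,"claw": 1},
  {"x": 0,"y": 0.012,"z": -0.12,"ax": 0,"ay": 0,"az": 0,"claw": 1},
  {"x": 0,"y": 0.012,"z": -0.18,"ax": 0,"ay": 0,"az": 0,"claw": 1},
  {"x": 0,"y": 0.012,"z": -0.24,"ax": 0,"ay": 0,"az": 0,"claw": 1},
  {"x": 0,"y": 0.012,"z": -0.3,"ax": 0,"ay": 0,"az": 0,"claw": 1},
  {"x": 0,"y": 0.012,"z": -0.36,"ax": 0,"ay": 0,"az": 0,"claw": 1},
])

```text
time_s: 10.83
tcp_pos: [500.7, -74.2, 85.0]
tool_rot: [-1.221, 1.19, -1.193]
wrist_force: [4.9, -0.4, 5.3]
finger_gap: 15.3
```

```bash
python3 q.py
```

```text
t 10.83 tcp [500.7 -74.2  85. ] yaw 0.0243 tilt [ 0.0011 -0.0014] F [ 4.9 -0.4  5.3] gap 15.3 q [-0.26  0.09  1.72 -0.    1.33 -0.28]
tau [-0.01 -0.91  0.01] board [-7.7 -1.2]
{'x': -0.006, 'y': -0.0, 'z': -0.0, 'ax': -0.01, 'ay': -0.007, 'az': 0.013}
```

Call:
step_arm([
  {"x": 0,"y": 0.012,"z": -0.06,"ax": 0,"ay": 0,"az": 0.01,"claw": 1},
  {"x": 0,"y": 0.012,"z": -0.12,"ax": 0,"ay": 0,"az": 0.01,"claw": 1},
  {"x": 0,"y": 0.012,"z": -0.18,"ax": 0,"ay": 0,"az": 0.01,"claw": 1},
  {"x": 0,"y": 0.012,"z": -0.24,"ax": 0,"ay": 0,"az": 0.01,"claw": 1},
  {"x": 0,"y": 0.012,"z": -0.3,"ax": 0,"ay": 0,"az": 0.01,"claw": 1},
  {"x": 0,"y": 0.012,"z": -0.36,"ax": 0,"ay": 0,"az": 0.01,"claw": 1},
])

```text
time_s: 11.33
tcp_pos: [486.8, -74.6, 85.0]
tool_rot: [-1.219, 1.189, -1.193]
wrist_force: [4.0, 0.2, 4.6]
finger_gap: 15.1
```

```bash
python3 q.py; python3 - <<'E'
from h import *
cv2.imwrite('pics/w9.png',viewer.read_camera('wrist'))
E
```

```text
t 11.33 tcp [486.8 -74.6  85. ] yaw 0.0243 tilt [ 0.0029 -0.0006] F [4.  0.2 4.6] gap 15.1 q [-0.27  0.06  1.75  0.    1.33 -0.29]
tau [-0.12 -0.97  0.06] board [-21.7  -1.3]
{'x': -0.007, 'y': -0.0, 'z': -0.0, 'ax': -0.027, 'ay': -0.007, 'az': 0.007}
```

View pics/w9.png

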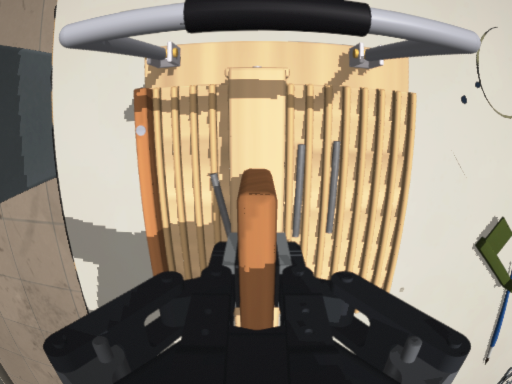

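Two rods are now in grooves (300,190),(335,190); last one being turned at (222,205). Continue.

Call:
step_arm([
  {"x": -0.005,"y": 0.012,"z": -0.06,"ax": -0.02,"ay": 0,"az": 0.01,"claw": 1},
  {"x": -0.005,"y": 0.012,"z": -0.12,"ax": -0.02,"ay": 0,"az": 0.01,"claw": 1},
  {"x": -0.005,"y": 0.012,"z": -0.18,"ax": -0.02,"ay": 0,"az": 0.01,"claw": 1},
  {"x": -0.005,"y": 0.012,"z": -0.24,"ax": -0.02,"ay": 0,"az": 0.01,"claw": 1},
  {"x": -0.005,"y": 0.012,"z": -0.3,"ax": -0.02,"ay": 0,"az": 0.01,"claw": 1},
  {"x": -0.005,"y": 0.012,"z": -0.36,"ax": -0.02,"ay": 0,"az": 0.01,"claw": 1},
])

```text
time_s: 11.88
tcp_pos: [472.2, -74.9, 85.0]
tool_rot: [-1.22, 1.19, -1.192]
wrist_force: [5.0, -0.7, 4.7]
finger_gap: 15.9
```

```bash
python3 q.py
```

```text
t 11.88 tcp [472.2 -74.9  85. ] yaw 0.0243 tilt [ 0.0014 -0.0001] F [ 5.  -0.7  4.7] gap 15.9 q [-0.28  0.03  1.78  0.    1.33 -0.3 ]
tau [-0.11 -0.93  0.07] board [-36.3  -1.1]
{'x': -0.003, 'y': -0.0, 'z': -0.0, 'ax': -0.013, 'ay': -0.006, 'az': 0.001}
```

Call:
step_arm([
  {"x": -0.003,"y": 0.012,"z": -0.06,"ax": -0.01,"ay": 0,"az": 0,"claw": 1},
  {"x": -0.003,"y": 0.012,"z": -0.12,"ax": -0.01,"ay": 0,"az": 0,"claw": 1},
  {"x": -0.003,"y": 0.012,"z": -0.18,"ax": -0.01,"ay": 0,"az": 0,"claw": 1},
  {"x": -0.003,"y": 0.012,"z": -0.24,"ax": -0.01,"ay": 0,"az": 0,"claw": 1},
  {"x": -0.003,"y": 0.012,"z": -0.3,"ax": -0.01,"ay": 0,"az": 0,"claw": 1},
  {"x": -0.003,"y": 0.012,"z": -0.36,"ax": -0.01,"ay": 0,"az": 0,"claw": 1},
])

```text
time_s: 12.38
tcp_pos: [458.3, -75.3, 85.0]
tool_rot: [-1.219, 1.189, -1.193]
wrist_force: [4.2, -0.2, 5.7]
finger_gap: 15.8
```

```bash
python3 q.py; python3 - <<'E'
from h import *
cv2.imwrite('pics/w10.png',viewer.read_camera('wrist'))
E
```

```text
t 12.38 tcp [458.3 -75.3  85. ] yaw 0.0243 tilt [ 0.0024 -0.0005] F [ 4.2 -0.2  5.7] gap 15.8 q [-0.29 -0.    1.81  0.    1.33 -0.31]
tau [-0.08 -0.96  0.03] board [-50.1  -1.1]
{'x': -0.003, 'y': -0.0, 'z': -0.0, 'ax': -0.023, 'ay': -0.007, 'az': 0.005}
```

View pics/w10.png

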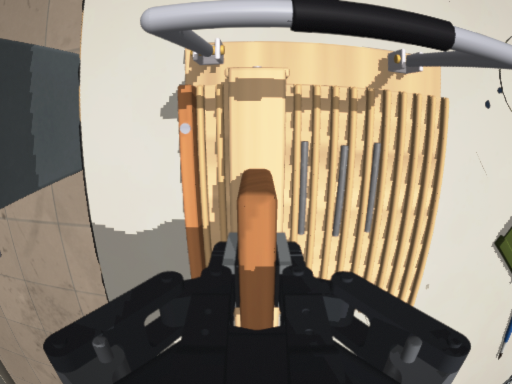

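Three rods in grooves (304,343,374); the fourth is under the rake. ~24 mm remain.

Call:
step_arm([
  {"x": -0.003,"y": 0.012,"z": -0.06,"ax": -0.02,"ay": 0,"az": 0,"claw": 1},
  {"x": -0.003,"y": 0.012,"z": -0.12,"ax": -0.02,"ay": 0,"az": 0,"claw": 1},
  {"x": -0.003,"y": 0.012,"z": -0.18,"ax": -0.02,"ay": 0,"az": 0,"claw": 1},
  {"x": -0.003,"y": 0.012,"z": -0.24,"ax": -0.02,"ay": 0,"az": 0,"claw": 1},
  {"x": -0.003,"y": 0.012,"z": -0.3,"ax": -0.02,"ay": 0,"az": 0,"claw": 1},
  {"x": -0.003,"y": 0.012,"z": -0.36,"ax": -0.02,"ay": 0,"az": 0,"claw": 1},
])

```text
time_s: 12.93
tcp_pos: [443.8, -75.6, 85.0]
tool_rot: [-1.22, 1.19, -1.192]
wrist_force: [4.5, 0.8, 5.5]
finger_gap: 15.2
```

Call:
step_arm([
  {"x": -0.003,"y": 0.012,"z": -0.05,"ax": -0.02,"ay": 0,"az": 0,"claw": 1},
  {"x": -0.003,"y": 0.012,"z": -0.1,"ax": -0.02,"ay": 0,"az": 0,"claw": 1},
  {"x": -0.003,"y": 0.012,"z": -0.15,"ax": -0.02,"ay": 0,"az": 0,"claw": 1},
  {"x": -0.003,"y": 0.012,"z": -0.2,"ax": -0.02,"ay": 0,"az": 0,"claw": 1},
])

```text
time_s: 13.27
tcp_pos: [436.3, -75.8, 84.9]
tool_rot: [-1.221, 1.19, -1.193]
wrist_force: [5.0, -0.4, 5.4]
finger_gap: 15.6
```

```bash
python3 q.py; python3 - <<'E'
from h import *
cv2.imwrite('pics/w11.png',viewer.read_camera('wrist'))
E
```

```text
t 13.27 tcp [436.3 -75.8  84.9] yaw 0.0241 tilt [ 0.0007 -0.0011] F [ 5.  -0.4  5.4] gap 15.6 q [-0.3  -0.05  1.86 -0.    1.33 -0.32]
tau [-0.06 -0.89  0.05] board [-72.2  -1. ]
{'x': 0.001, 'y': 0.0, 'z': 0.0, 'ax': -0.006, 'ay': -0.009, 'az': 0.01}
```

View pics/w11.png

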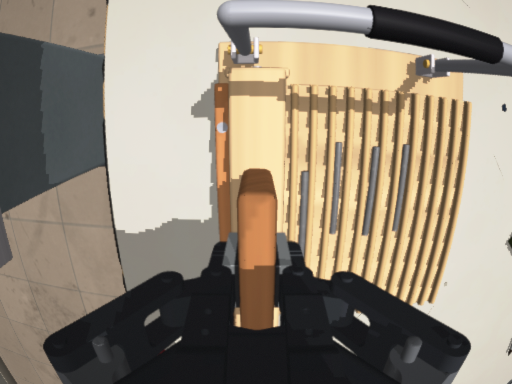

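All four rods are in grooves behind the rake (305,337,371,402). Creep on to the stop.

Call:
step_arm([
  {"x": 0,"y": 0.012,"z": -0.03,"ax": 0,"ay": 0,"az": 0,"claw": 1},
  {"x": 0,"y": 0.012,"z": -0.06,"ax": 0,"ay": 0,"az": 0,"claw": 1},
])

```text
time_s: 13.48
tcp_pos: [434.0, -75.8, 85.0]
tool_rot: [-1.22, 1.19, -1.193]
wrist_force: [5.1, 0.2, 5.3]
finger_gap: 15.3
```

Call:
step_arm([
  {"x": 0,"y": 0.012,"z": -0.02,"ax": 0,"ay": 0,"az": 0,"claw": 1},
  {"x": 0,"y": 0.012,"z": -0.03,"ax": 0,"ay": 0,"az": 0,"claw": 1},
])

```text
time_s: 13.65
tcp_pos: [433.6, -75.9, 85.0]
tool_rot: [-1.218, 1.187, -1.194]
wrist_force: [5.6, 1.3, 4.2]
finger_gap: 15.6
```

Call:
step_arm([
  {"x": 0,"y": 0.01,"z": -0.03,"ax": 0,"ay": 0,"az": 0,"claw": 1},
  {"x": 0,"y": 0.01,"z": -0.04,"ax": 0,"ay": 0,"az": 0,"claw": 1},
])

```text
time_s: 13.82
tcp_pos: [433.2, -75.8, 85.1]
tool_rot: [-1.216, 1.184, -1.196]
wrist_force: [7.0, 0.1, 2.7]
finger_gap: 15.7
```

```bash
python3 q.py
```

```text
t 13.82 tcp [433.2 -75.8  85.1] yaw 0.0249 tilt [ 0.0085 -0.0013] F [7.  0.1 2.7] gap 15.7 q [-0.3  -0.06  1.87  0.    1.32 -0.33]
tau [ 0.05 -1.52  0.23] board [-75.3  -1. ]
{'x': 0.001, 'y': 0.0, 'z': 0.0, 'ax': -0.081, 'ay': -0.001, 'az': 0.014}
```

Stop reached (Fx up to 7 N). Before lifting, check how far the bar leans inward.

```bash
python3 - <<'E'
from h import *
s=st(); s9={'tcp_pos':np.array([486.8,-74.6,85.0]),'tool_rot':np.array([-1.219,1.189,-1.193])}
p,e=two('side',(285.4,169.1),'wrist',(278,15),s9); print(p,e,wb(p))
b=wb(p); print('ang',np.arctan2(p[2]-25.8,106.5-b[1]), np.hypot(p[2]-25.8,106.5-b[1]))
E
```

```text
[489.31442843  25.19006957 120.3817358 ] 0.8744246942482325 [-16.23913252  98.40231368]
ang 1.485388850236259 94.92774763054369
```

Call:
step_arm([
  {"x": 0,"y": 0,"z": 0.05,"ax": -0.08,"ay": 0,"az": 0,"claw": 1},
  {"x": 0,"y": -0.05,"z": 0.07,"ax": -0.08,"ay": 0,"az": 0,"claw": 1},
  {"x": 0,"y": -0.2,"z": 0.07,"ax": -0.08,"ay": 0,"az": 0,"claw": 1},
  {"x": 0,"y": -0.4,"z": 0.07,"ax": -0.08,"ay": 0,"az": 0,"claw": 1},
  {"x": 0.1,"y": -0.6,"z": 0.07,"ax": -0.08,"ay": 0,"az": 0,"claw": 1},
  {"x": 0.5,"y": -0.8,"z": 0.07,"ax": -0.08,"ay": 0,"az": 0,"claw": 1},
  {"x": 1.1,"y": -1.2,"z": 0.07,"ax": -0.08,"ay": 0,"az": 0,"claw": 1},
  {"x": 1.4,"y": -1.8,"z": 0.07,"ax": -0.08,"ay": 0,"az": 0,"claw": 1},
])

```text
time_s: 14.48
tcp_pos: [434.5, -132.7, 155.9]
tool_rot: [-1.226, 1.196, -1.188]
wrist_force: [0.2, -0.7, -0.6]
finger_gap: 15.6
```

```bash
python3 q.py; python3 - <<'E'
from h import *
im=viewer.read_camera('wrist');cv2.imwrite('pics/w12.png',im)
im=viewer.read_camera('side');cv2.imwrite('pics/side12.png',im);cv2.imwrite('pics/side12z.png',cv2.resize(im[90:240,190:340],None,fx=5,fy=4,interpolation=cv2.INTER_CUBIC))
print(row([475,-120,235],0.025))
E
```

```text
t 14.48 tcp [ 434.5 -132.7  155.9] yaw 0.0242 tilt [-0.0066 -0.0003] F [ 0.2 -0.7 -0.6] gap 15.6 q [-0.42 -0.08  1.74 -0.    1.49 -0.44]
tau [ 0.    0.01 -0.01] board [-75.6 -57.8]
{'x': -1.42, 'y': -0.0, 'z': -0.007, 'ax': 0.063, 'ay': -0.008, 'az': 0.002}
{'x': np.float64(-0.329), 'y': np.float64(-1.83), 'z': np.float64(0.936), 'ax': np.float64(-0.057), 'ay': np.float64(-0.029), 'az': np.float64(0.053)}
```

View pics/w12.png

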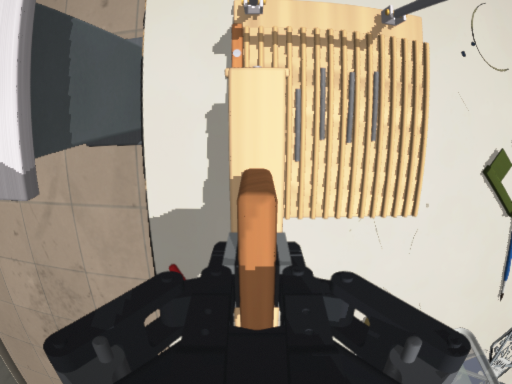

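View pics/side12z.png

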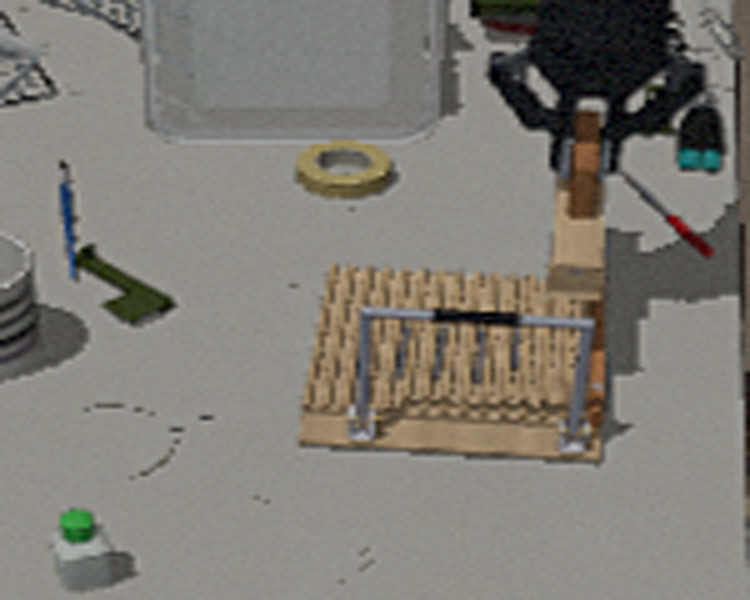

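All four rods lie parallel in separate grooves, none on the ribs. Carry the rake back to its old free spot.

Call:
step_arm([
  {"x": 0,"y": -0.8,"z": 0.3,"ax": 0,"ay": 0,"az": 0,"claw": 1},
  {"x": 0,"y": -1.6,"z": 0.7,"ax": 0,"ay": 0,"az": 0,"claw": 1},
  {"x": -0.3,"y": -1.95,"z": 1.2,"ax": 0,"ay": -0.5,"az": 0,"claw": 1},
  {"x": -1.1,"y": -1.95,"z": 1.6,"ax": 0,"ay": -1.5,"az": 0,"claw": 1},
  {"x": -2.0,"y": -1.95,"z": 1.9,"ax": 0,"ay": -2.6,"az": 0,"claw": 1},
  {"x": -2.9,"y": -1.95,"z": 2.0,"ax": 0,"ay": -3.7,"az": 0,"claw": 1},
  {"x": -3.8,"y": -1.95,"z": 2.1,"ax": 0,"ay": -4.8,"az": 0,"claw": 1},
  {"x": -4.7,"y": -1.95,"z": 2.1,"ax": 0,"ay": -5.9,"az": 0,"claw": 1},
])

```text
time_s: 15.25
tcp_pos: [516.9, 57.7, 238.0]
tool_rot: [-1.451, 0.718, -0.727]
wrist_force: [1.0, -0.7, -1.7]
finger_gap: 15.5
```

```bash
python3 - <<'E'
from h import *
brief();print(row([516,261,225],1.619))
E
```

```text
t 15.25 tcp [516.9  57.7 238. ] yaw 0.6453 tilt [ 0.0031 -0.0053] F [ 1.  -0.7 -1.7] gap 15.5 q [ 0.01  0.02  1.47 -0.01  1.64 -0.64]
{'x': np.float64(-4.075), 'y': np.float64(0.299), 'z': np.float64(3.038), 'ax': np.float64(0.035), 'ay': np.float64(-9.298), 'az': np.float64(0.05)}
```

Call:
step_arm([
  {"x": -0.6,"y": 0,"z": 0.45,"ax": 0,"ay": -1.1,"az": 0.05,"claw": 1},
  {"x": -1.2,"y": 0,"z": 0.9,"ax": 0,"ay": -2.2,"az": 0.05,"claw": 1},
  {"x": -1.8,"y": 0,"z": 1.35,"ax": 0,"ay": -3.3,"az": 0.05,"claw": 1},
  {"x": -2.4,"y": 0,"z": 1.8,"ax": 0,"ay": -4.4,"az": 0.05,"claw": 1},
  {"x": -3.0,"y": 0.1,"z": 2.25,"ax": 0,"ay": -5.5,"az": 0.05,"claw": 1},
  {"x": -3.6,"y": 0.2,"z": 2.7,"ax": 0,"ay": -6.6,"az": 0.05,"claw": 1},
  {"x": -4.0,"y": 0.3,"z": 3.0,"ax": 0,"ay": -7.7,"az": 0.05,"claw": 1},
  {"x": -4.07,"y": 0.3,"z": 3.04,"ax": 0,"ay": -8.8,"az": 0.05,"claw": 1},
])

```text
time_s: 15.92
tcp_pos: [514.0, 264.2, 222.4]
tool_rot: [-1.574, 0.001, 0.01]
wrist_force: [0.1, -0.0, -1.5]
finger_gap: 15.2
```

```bash
python3 - <<'E'
from h import *
brief();print(row([516,261,80],1.619));print(row([516,261,72.5],1.619))
E
```

```text
t 15.92 tcp [514.  264.2 222.4] yaw 1.5770 tilt [-0.007  -0.0031] F [ 0.1 -0.  -1.5] gap 15.2 q [ 0.38  0.16  1.35 -0.    1.63 -1.2 ]
{'x': np.float64(0.076), 'y': np.float64(3.561), 'z': np.float64(-0.07), 'ax': np.float64(0.028), 'ay': np.float64(-0.402), 'az': np.float64(-0.068)}
{'x': np.float64(0.077), 'y': np.float64(3.748), 'z': np.float64(-0.069), 'ax': np.float64(0.028), 'ay': np.float64(-0.402), 'az': np.float64(-0.068)}
```

Call:
step_arm([
  {"x": 0.05,"y": 0.6,"z": -0.05,"ax": 0.03,"ay": -0.4,"az": -0.07,"claw": 1},
  {"x": 0.05,"y": 1.4,"z": -0.05,"ax": 0.03,"ay": -0.4,"az": -0.07,"claw": 1},
  {"x": 0.05,"y": 2.2,"z": -0.05,"ax": 0.03,"ay": -0.4,"az": -0.07,"claw": 1},
  {"x": 0.05,"y": 2.8,"z": -0.05,"ax": 0.03,"ay": -0.4,"az": -0.07,"claw": 1},
  {"x": 0.05,"y": 3.2,"z": -0.05,"ax": 0.03,"ay": -0.4,"az": -0.07,"claw": 1},
  {"x": 0.05,"y": 3.45,"z": -0.05,"ax": 0.03,"ay": -0.4,"az": -0.07,"claw": 1},
  {"x": 0.05,"y": 3.53,"z": -0.05,"ax": 0.03,"ay": -0.4,"az": -0.07,"claw": 1},
  {"x": 0.05,"y": 3.53,"z": -0.05,"ax": 0.03,"ay": -0.4,"az": -0.07,"claw": 1},
])

```text
time_s: 16.58
tcp_pos: [514.2, 261.6, 80.3]
tool_rot: [-1.571, -0.036, 0.04]
wrist_force: [0.1, -0.0, -0.8]
finger_gap: 15.6
```

```bash
python3 - <<'E'
from h import *
brief();print(row([516,261,72.4],1.619))
E
```

```text
t 16.58 tcp [514.2 261.6  80.3] yaw 1.6189 tilt [-0.0022 -0.0007] F [ 0.1 -0.  -0.8] gap 15.6 q [ 0.37  0.25  1.55  0.    1.35 -1.25]
{'x': np.float64(0.046), 'y': np.float64(0.198), 'z': np.float64(-0.017), 'ax': np.float64(0.005), 'ay': np.float64(-0.001), 'az': np.float64(-0.021)}
```

Call:
step_arm([
  {"x": 0,"y": 0.06,"z": 0,"ax": 0,"ay": 0,"az": 0,"claw": 1},
  {"x": 0,"y": 0.12,"z": 0,"ax": 0,"ay": 0,"az": 0,"claw": 1},
  {"x": 0,"y": 0.18,"z": 0,"ax": 0,"ay": 0,"az": 0,"claw": 1},
  {"x": 0,"y": 0.18,"z": 0,"ax": 0,"ay": 0,"az": 0,"claw": 1},
])

```text
time_s: 16.92
tcp_pos: [514.3, 261.6, 73.5]
tool_rot: [-1.571, -0.037, 0.039]
wrist_force: [-0.2, 0.4, -0.4]
finger_gap: 15.5
```

Call:
step_arm([
  {"x": 0,"y": 0.02,"z": 0,"ax": 0,"ay": 0,"az": 0,"claw": 1},
  {"x": 0,"y": 0.03,"z": 0,"ax": 0,"ay": 0,"az": 0,"claw": 1},
])

```text
time_s: 17.08
tcp_pos: [514.5, 261.7, 72.7]
tool_rot: [-1.571, -0.037, 0.038]
wrist_force: [-0.8, 0.2, -0.5]
finger_gap: 15.7
```

```bash
python3 - <<'E'
from h import *
brief()
E
```

```text
t 17.08 tcp [514.5 261.7  72.7] yaw 1.6188 tilt [-0.0008 -0.0001] F [-0.8  0.2 -0.5] gap 15.7 q [ 0.37  0.25  1.55  0.    1.34 -1.25]
```

Call:
step_arm([
  {"x": 0,"y": 0.025,"z": 0,"ax": 0,"ay": 0,"az": 0,"claw": 1},
  {"x": 0,"y": 0.025,"z": 0,"ax": 0,"ay": 0,"az": 0,"claw": 1},
])

```text
time_s: 17.25
tcp_pos: [514.6, 261.8, 72.5]
tool_rot: [-1.57, -0.037, 0.038]
wrist_force: [-1.7, -0.5, 1.9]
finger_gap: 15.5
```

Call:
step_arm([
  {"x": 0,"y": 0.02,"z": 0,"ax": 0,"ay": 0,"az": 0,"claw": 1},
  {"x": 0,"y": 0.02,"z": 0,"ax": 0,"ay": 0,"az": 0,"claw": 1},
])

```text
time_s: 17.42
tcp_pos: [514.6, 261.8, 72.3]
tool_rot: [-1.57, -0.038, 0.038]
wrist_force: [-3.4, -0.4, 3.3]
finger_gap: 15.3
```

Call:
step_arm([
  {"x": 0,"y": 0,"z": 0,"ax": 0,"ay": 0,"az": 0,"claw": 0.3},
  {"x": 0,"y": 0,"z": 0,"ax": 0,"ay": 0,"az": 0,"claw": 0},
  {"x": 0,"y": 0,"z": 0,"ax": 0,"ay": 0,"az": 0,"claw": -0.5},
  {"x": 0,"y": 0,"z": 0,"ax": 0,"ay": 0,"az": 0,"claw": -0.5},
  {"x": 0,"y": -0.4,"z": 0,"ax": 0,"ay": 0,"az": 0,"claw": -0.5},
  {"x": 0,"y": -1.2,"z": 0,"ax": 0,"ay": 0,"az": 0,"claw": -0.5},
  {"x": 0,"y": -2.2,"z": 0,"ax": 0,"ay": 0,"az": 0,"claw": -0.5},
  {"x": 0,"y": -3.2,"z": 0,"ax": 0,"ay": 0,"az": 0,"claw": -0.5},
])

```text
time_s: 18.08
tcp_pos: [513.9, 261.5, 200.3]
tool_rot: [-1.571, -0.035, 0.04]
wrist_force: [1.2, 0.4, 0.5]
finger_gap: 64.0
```

```bash
python3 - <<'E'
from h import *
brief()
cv2.imwrite('pics/w13.png',viewer.read_camera('wrist'))
E
```

```text
t 18.08 tcp [513.9 261.5 200.3] yaw 1.6188 tilt [-0.0029 -0.001 ] F [1.2 0.4 0.5] gap 64.0 q [ 0.37  0.17  1.39  0.    1.58 -1.25]
```

View pics/w13.png

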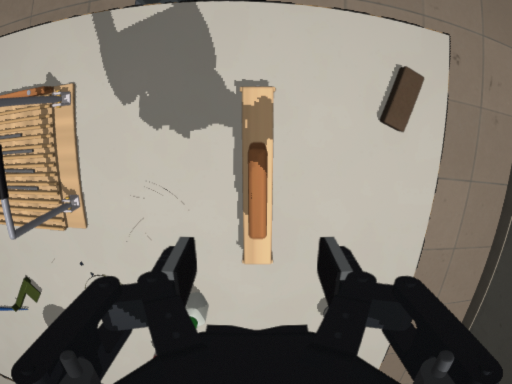

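Rake stands upright on its cheeks at its old place, clear. Now the bar: go behind it (board +y side) with the jaws shut.

```bash
python3 - <<'E'
from h import *
print(bw(-15,135,200)); print(row(bw(-15,138,200),.025))
E
```

```text
[np.float64(489.4918557873871), np.float64(61.80829744828024), 200]
{'x': np.float64(-0.956), 'y': np.float64(0.257), 'z': np.float64(-4.919), 'ax': np.float64(-0.153), 'ay': np.float64(15.22), 'az': np.float64(0.072)}
```

Call:
step_arm([
  {"x": -0.2,"y": 0.1,"z": -0.5,"ax": 0,"ay": 1.15,"az": 0,"claw": 1},
  {"x": -0.4,"y": 0.2,"z": -1.0,"ax": -0.1,"ay": 2.3,"az": 0,"claw": 1},
  {"x": -0.6,"y": 0.2,"z": -1.7,"ax": -0.1,"ay": 3.45,"az": 0,"claw": 1},
  {"x": -0.8,"y": 0.2,"z": -2.4,"ax": -0.1,"ay": 4.6,"az": 0,"claw": 1},
  {"x": -0.95,"y": 0.2,"z": -3.1,"ax": -0.1,"ay": 5.75,"az": 0,"claw": 1},
  {"x": -0.95,"y": 0.2,"z": -3.8,"ax": -0.1,"ay": 6.9,"az": 0,"claw": 1},
  {"x": -0.95,"y": 0.2,"z": -4.5,"ax": -0.1,"ay": 8.05,"az": 0,"claw": 1},
  {"x": -0.95,"y": 0.2,"z": -4.9,"ax": -0.1,"ay": 9.2,"az": 0,"claw": 1},
])

```text
time_s: 18.8
tcp_pos: [489.5, 63.1, 202.1]
tool_rot: [-1.447, 0.711, -0.73]
wrist_force: [0.2, 0.7, -0.6]
finger_gap: -0.0
```

```bash
python3 - <<'E'
from h import *
brief();print(row(bw(-15,138,200),.025))
E
```

```text
t 18.80 tcp [489.5  63.1 202.1] yaw 0.6477 tilt [ 0.0111 -0.0045] F [ 0.2  0.7 -0.6] gap -0.0 q [ 0.02 -0.03  1.6  -0.    1.56 -0.63]
{'x': np.float64(-0.036), 'y': np.float64(0.053), 'z': np.float64(0.023), 'ax': np.float64(-0.087), 'ay': np.float64(5.946), 'az': np.float64(0.077)}
```

Call:
step_arm([
  {"x": -0.04,"y": 0.0,"z": 0,"ax": -0.09,"ay": 1.1,"az": 0.08,"claw": 1},
  {"x": -0.04,"y": 0.0,"z": 0,"ax": -0.09,"ay": 2.2,"az": 0.08,"claw": 1},
  {"x": -0.04,"y": 0.0,"z": 0.02,"ax": -0.09,"ay": 3.3,"az": 0.08,"claw": 1},
  {"x": -0.04,"y": 0.1,"z": 0.02,"ax": -0.09,"ay": 4.4,"az": 0.08,"claw": 1},
  {"x": -0.04,"y": 0.2,"z": 0.02,"ax": -0.09,"ay": 5.5,"az": 0.08,"claw": 1},
  {"x": -0.04,"y": 0.4,"z": 0.02,"ax": -0.09,"ay": 5.95,"az": 0.08,"claw": 1},
  {"x": -0.04,"y": 0.6,"z": 0.02,"ax": -0.09,"ay": 5.95,"az": 0.08,"claw": 1},
  {"x": -0.04,"y": 0.6,"z": 0.02,"ax": -0.09,"ay": 5.95,"az": 0.08,"claw": 1},
])

```text
time_s: 19.47
tcp_pos: [488.4, 64.7, 175.9]
tool_rot: [-1.224, 1.193, -1.188]
wrist_force: [0.4, 0.7, -0.8]
finger_gap: -0.0
```

```bash
python3 - <<'E'
from h import *
brief();print(row(bw(-15,135,134),.025))
cv2.imwrite('pics/w14.png',viewer.read_camera('wrist'))
im=viewer.read_camera('side');cv2.imwrite('pics/side14.png',im);cv2.imwrite('pics/side14z.png',cv2.resize(im[90:240,190:340],None,fx=5,fy=4,interpolation=cv2.INTER_CUBIC))
E
```

```text
t 19.47 tcp [488.4  64.7 175.9] yaw 0.0259 tilt [-0.0041  0.0002] F [ 0.4  0.7 -0.8] gap -0.0 q [ 0.02 -0.01  1.63  0.    1.52 -0.01]
{'x': np.float64(0.074), 'y': np.float64(1.046), 'z': np.float64(0.03), 'ax': np.float64(0.039), 'ay': np.float64(0.008), 'az': np.float64(-0.003)}
```

View pics/w14.png

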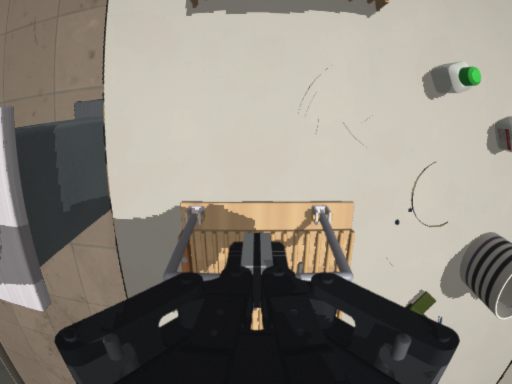

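View pics/side14z.png

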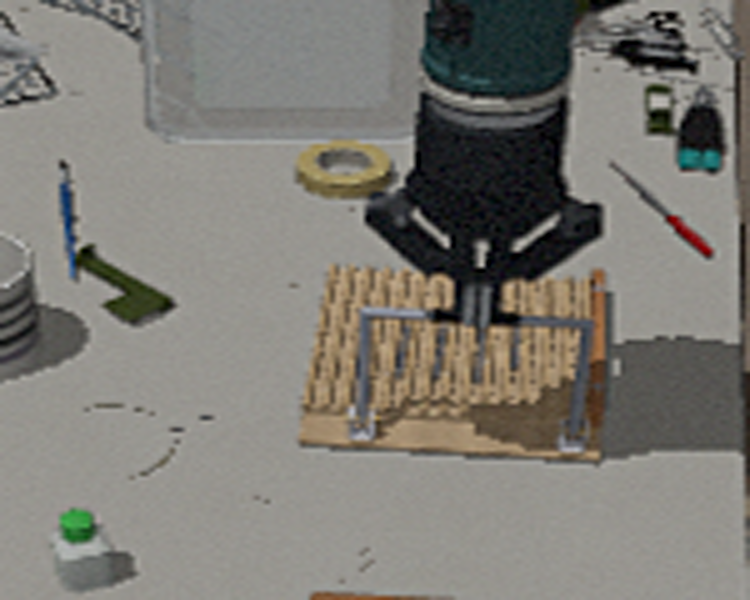

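Jaws are shut and centred on the sleeve, on the +y side of the bar. Descend, then push toward -y.

Call:
step_arm([
  {"x": 0.05,"y": 0.5,"z": 0.03,"ax": 0.04,"ay": 0,"az": 0,"claw": 1},
  {"x": 0.07,"y": 0.9,"z": 0.03,"ax": 0.04,"ay": 0,"az": 0,"claw": 1},
  {"x": 0.07,"y": 1.05,"z": 0.03,"ax": 0.04,"ay": 0,"az": 0,"claw": 1},
  {"x": 0.2,"y": 1.05,"z": 0.03,"ax": 0.04,"ay": 0,"az": 0,"claw": 1},
  {"x": 0.35,"y": 1.05,"z": 0.03,"ax": 0.04,"ay": 0,"az": 0,"claw": 1},
  {"x": 0.5,"y": 1.05,"z": 0.03,"ax": 0.04,"ay": 0,"az": 0,"claw": 1},
])

```text
time_s: 20.07
tcp_pos: [491.6, 44.3, 136.9]
tool_rot: [-1.218, 1.186, -1.192]
wrist_force: [-0.3, 0.3, -0.1]
finger_gap: -0.3
```

```bash
python3 - <<'E'
from h import *
s=brief();print(wb(s['tcp_pos']))
for y,z in((105,134),(88,128),(75,121),(63,114),(56,107)): print({k:float(v) for k,v in row(bw(-15,y,z),.025).items()})
E
```

```text
t 20.07 tcp [491.6  44.3 136.9] yaw 0.0261 tilt [0.0049 0.0001] F [-0.3  0.3 -0.1] gap -0.3 q [-0.03  0.01  1.69  0.    1.44 -0.05]
[-13.38796709 117.39423906]
{'x': 0.31, 'y': 0.071, 'z': -0.04, 'ax': -0.047, 'ay': 0.01, 'az': 0.0}
{'x': 0.735, 'y': 0.221, 'z': -0.039, 'ax': -0.047, 'ay': 0.01, 'az': 0.0}
{'x': 1.06, 'y': 0.396, 'z': -0.039, 'ax': -0.047, 'ay': 0.01, 'az': 0.0}
{'x': 1.36, 'y': 0.571, 'z': -0.039, 'ax': -0.047, 'ay': 0.01, 'az': 0.0}
{'x': 1.535, 'y': 0.746, 'z': -0.04, 'ax': -0.047, 'ay': 0.01, 'az': 0.0}
```

Call:
step_arm([
  {"x": 0.08,"y": 0.07,"z": -0.04,"ax": -0.04,"ay": 0,"az": 0,"claw": 1},
  {"x": 0.16,"y": 0.07,"z": -0.04,"ax": -0.04,"ay": 0,"az": 0,"claw": 1},
  {"x": 0.24,"y": 0.07,"z": -0.04,"ax": -0.04,"ay": 0,"az": 0,"claw": 1},
  {"x": 0.32,"y": 0.08,"z": -0.04,"ax": -0.04,"ay": 0,"az": 0,"claw": 1},
])

```text
time_s: 20.4
tcp_pos: [490.9, 31.3, 134.3]
tool_rot: [-1.219, 1.188, -1.191]
wrist_force: [0.3, 1.5, 1.2]
finger_gap: -0.1
```

Call:
step_arm([
  {"x": 0.1,"y": 0.03,"z": 0,"ax": 0,"ay": 0,"az": 0,"claw": 1},
  {"x": 0.2,"y": 0.07,"z": 0,"ax": 0,"ay": 0,"az": 0,"claw": 1},
  {"x": 0.3,"y": 0.11,"z": 0,"ax": 0,"ay": 0,"az": 0,"claw": 1},
  {"x": 0.4,"y": 0.15,"z": 0,"ax": 0,"ay": 0,"az": 0,"claw": 1},
])

```text
time_s: 20.73
tcp_pos: [491.3, 14.9, 128.1]
tool_rot: [-1.219, 1.189, -1.191]
wrist_force: [0.6, 1.7, 2.0]
finger_gap: -0.1
```

```bash
python3 - <<'E'
from h import *
s=brief();print(wb(s['tcp_pos']))
cv2.imwrite('pics/w15.png',viewer.read_camera('wrist'))
for y,z in((88,128),(75,121),(63,114),(56,107)): print({k:float(v) for k,v in row(bw(-15,y,z),.025).items()})
im=viewer.read_camera('side');cv2.imwrite('pics/side15.png',im);cv2.imwrite('pics/side15z.png',cv2.resize(im[90:240,190:340],None,fx=5,fy=4,interpolation=cv2.INTER_CUBIC))
E
```

```text
t 20.73 tcp [491.3  14.9 128.1] yaw 0.0261 tilt [0.0023 0.0005] F [0.6 1.7 2. ] gap -0.1 q [-0.09  0.02  1.7   0.    1.42 -0.11]
[-14.57882877  88.05593993]
{'x': -0.015, 'y': -0.008, 'z': -0.007, 'ax': -0.016, 'ay': 0.005, 'az': 0.002}
{'x': 0.31, 'y': 0.167, 'z': -0.006, 'ax': -0.016, 'ay': 0.005, 'az': 0.002}
{'x': 0.61, 'y': 0.342, 'z': -0.005, 'ax': -0.016, 'ay': 0.005, 'az': 0.002}
{'x': 0.785, 'y': 0.517, 'z': -0.005, 'ax': -0.016, 'ay': 0.005, 'az': 0.002}
```

View pics/side15z.png

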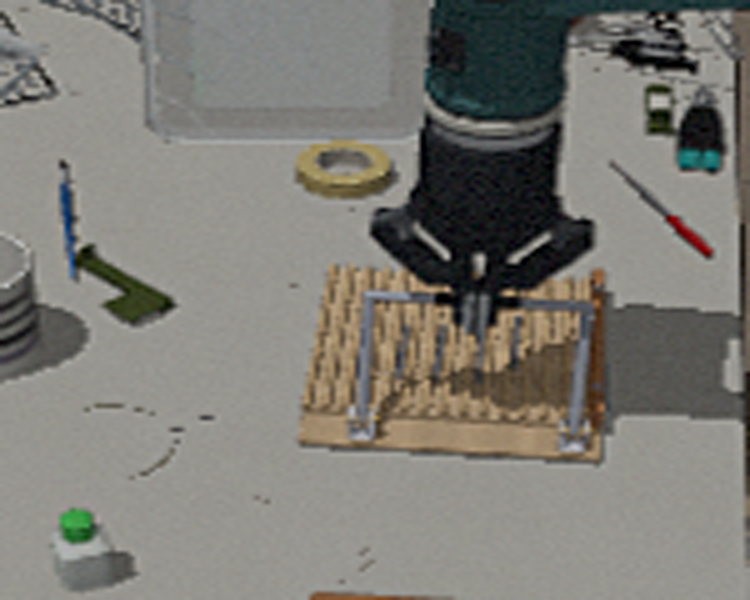

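The bar is leaning over now with ~2 N. Continue along the arc.

Call:
step_arm([
  {"x": 0.1,"y": 0.05,"z": 0,"ax": 0,"ay": 0,"az": 0,"claw": 1},
  {"x": 0.2,"y": 0.1,"z": 0,"ax": 0,"ay": 0,"az": 0,"claw": 1},
  {"x": 0.31,"y": 0.17,"z": 0,"ax": 0,"ay": 0,"az": 0,"claw": 1},
  {"x": 0.41,"y": 0.23,"z": 0,"ax": 0,"ay": 0,"az": 0,"claw": 1},
  {"x": 0.51,"y": 0.29,"z": 0,"ax": 0,"ay": 0,"az": 0,"claw": 1},
  {"x": 0.61,"y": 0.35,"z": 0,"ax": 0,"ay": 0,"az": 0,"claw": 1},
  {"x": 0.7,"y": 0.43,"z": 0,"ax": 0,"ay": 0,"az": 0,"claw": 1},
  {"x": 0.78,"y": 0.51,"z": 0,"ax": 0,"ay": 0,"az": 0,"claw": 1},
])

```text
time_s: 21.5
tcp_pos: [491.8, -17.2, 107.0]
tool_rot: [-1.22, 1.19, -1.192]
wrist_force: [-0.3, 1.3, 0.5]
finger_gap: 0.2
```

```bash
python3 - <<'E'
from h import *
s=brief();print(wb(s['tcp_pos']))
for y,z in((66,110),(66,140),(38,140),(36,126)): print({k:float(v) for k,v in row(bw(-15,y,z),.025).items()})
im=viewer.read_camera('side');cv2.imwrite('pics/side16.png',im);cv2.imwrite('pics/side16z.png',cv2.resize(im[90:240,190:340],None,fx=5,fy=4,interpolation=cv2.INTER_CUBIC))
E
```

```text
t 21.50 tcp [491.8 -17.2 107. ] yaw 0.0251 tilt [ 0.0012 -0.0004] F [-0.3  1.3  0.5] gap 0.2 q [-0.15  0.04  1.73 -0.    1.38 -0.18]
[-14.98994049  55.91322423]
{'x': -0.252, 'y': -0.075, 'z': -0.001, 'ax': -0.011, 'ay': 0.001, 'az': 0.004}
{'x': -0.252, 'y': -0.825, 'z': -0.0, 'ax': -0.011, 'ay': 0.001, 'az': 0.004}
{'x': 0.448, 'y': -0.825, 'z': 0.002, 'ax': -0.011, 'ay': 0.001, 'az': 0.004}
{'x': 0.498, 'y': -0.475, 'z': 0.002, 'ax': -0.011, 'ay': 0.001, 'az': 0.004}
```

View pics/side16z.png

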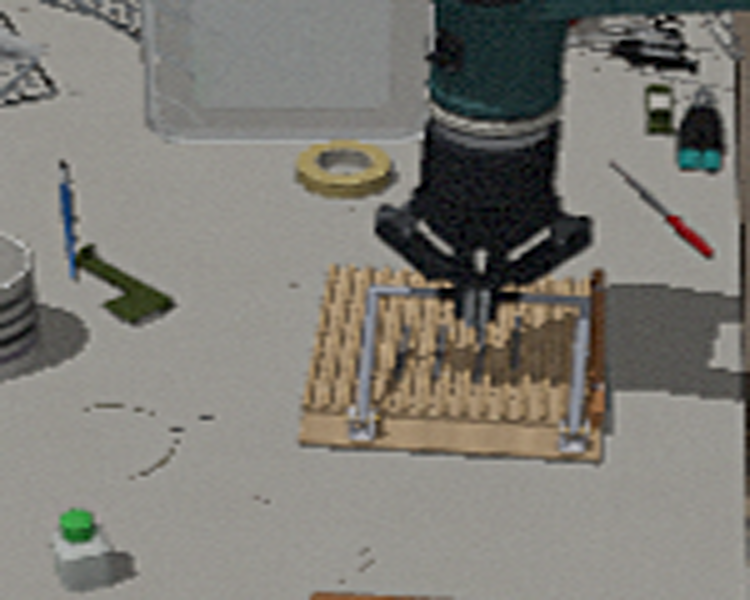

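Call:
step_arm([
  {"x": -0.25,"y": -0.05,"z": 0,"ax": 0,"ay": 0,"az": 0,"claw": 1},
  {"x": -0.25,"y": -0.5,"z": 0,"ax": 0,"ay": 0,"az": 0,"claw": 1},
  {"x": -0.25,"y": -0.9,"z": 0,"ax": 0,"ay": 0,"az": 0,"claw": 1},
  {"x": 0.1,"y": -0.9,"z": 0,"ax": 0,"ay": 0,"az": 0,"claw": 1},
  {"x": 0.4,"y": -0.9,"z": 0,"ax": 0,"ay": 0,"az": 0,"claw": 1},
  {"x": 0.45,"y": -0.9,"z": 0,"ax": 0,"ay": 0,"az": 0,"claw": 1},
  {"x": 0.45,"y": -0.9,"z": 0,"ax": 0,"ay": 0,"az": 0,"claw": 1},
])

```text
time_s: 22.13
tcp_pos: [491.4, -36.1, 141.6]
tool_rot: [-1.222, 1.193, -1.192]
wrist_force: [-0.2, 0.4, -0.1]
finger_gap: -0.0
```

```bash
python3 - <<'E'
from h import *
s=brief();print(wb(s['tcp_pos']))
for th in (0.8,.6,.4,.3,.2,.1,0):
    y=106.5-96*np.cos(th); z=25.8+96*np.sin(th)+29.5
    print(th,round(y,1),round(z,1),{k:float(v) for k,v in row(bw(-15,y,z),.025,s).items()})
im=viewer.read_camera('wrist');cv2.imwrite('pics/w17.png',im)
im=viewer.read_camera('side');cv2.imwrite('pics/side17.png',im);cv2.imwrite('pics/side17z.png',cv2.resize(im[90:240,190:340],None,fx=5,fy=4,interpolation=cv2.INTER_CUBIC))
E
```

```text
t 22.13 tcp [491.4 -36.1 141.6] yaw 0.0232 tilt [-0.0014 -0.0006] F [-0.2  0.4 -0.1] gap -0.0 q [-0.19  0.01  1.68 -0.    1.45 -0.21]
[-15.91488676  37.10392727]
0.8 39.6 124.2 {'x': -0.063, 'y': 0.437, 'z': 0.023, 'ax': 0.014, 'ay': -0.017, 'az': 0.006}
0.6 27.3 109.5 {'x': 0.245, 'y': 0.803, 'z': 0.025, 'ax': 0.014, 'ay': -0.017, 'az': 0.006}
0.4 18.1 92.7 {'x': 0.475, 'y': 1.224, 'z': 0.027, 'ax': 0.014, 'ay': -0.017, 'az': 0.006}
0.3 14.8 83.7 {'x': 0.557, 'y': 1.449, 'z': 0.028, 'ax': 0.014, 'ay': -0.017, 'az': 0.006}
0.2 12.4 74.4 {'x': 0.616, 'y': 1.682, 'z': 0.029, 'ax': 0.014, 'ay': -0.017, 'az': 0.006}
0.1 11.0 64.9 {'x': 0.652, 'y': 1.919, 'z': 0.029, 'ax': 0.014, 'ay': -0.017, 'az': 0.006}
0 10.5 55.3 {'x': 0.664, 'y': 2.159, 'z': 0.03, 'ax': 0.014, 'ay': -0.017, 'az': 0.006}
```

View pics/side17z.png

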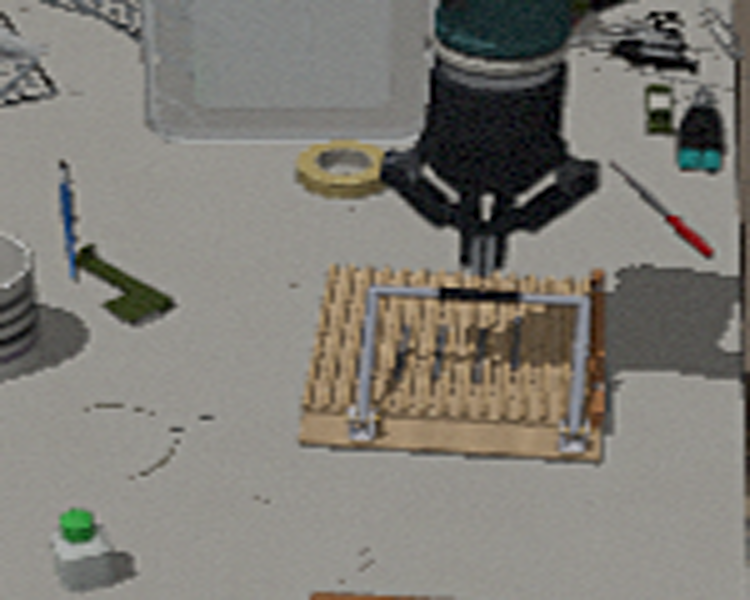

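View pics/w17.png

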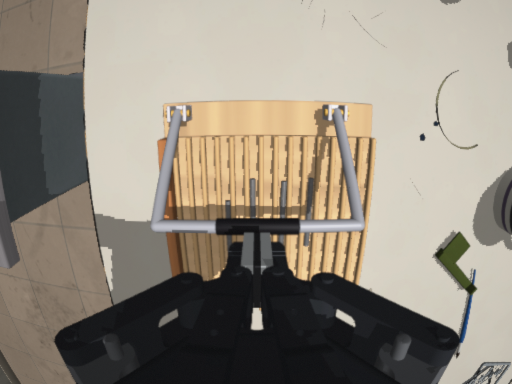

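Sleeve at (257,226) in the wrist view and about (286,164) in the side view; triangulate.

```bash
python3 - <<'E'
from h import *
s={'tcp_pos':np.array([491.4,-36.1,141.6]),'tool_rot':np.array([-1.222,1.193,-1.192])}
p,e=two('side',(286.,164.),'wrist',(257,226),s); b=wb(p);print(p,e,b,np.arctan2(p[2]-25.8,106.5-b[1]),np.hypot(p[2]-25.8,106.5-b[1]))
E
```

```text
[490.64250565 -34.74344585  90.69757743] 1.0130217063780307 [-16.64944205  38.4554897 ] 0.7617311265528464 94.03058511905702
```

Call:
step_arm([
  {"x": -0.03,"y": 0.3,"z": 0.02,"ax": 0,"ay": 0,"az": 0,"claw": 1},
  {"x": 0.0,"y": 0.44,"z": 0.02,"ax": 0,"ay": 0,"az": 0,"claw": 1},
  {"x": 0.06,"y": 0.53,"z": 0.02,"ax": 0,"ay": 0,"az": 0,"claw": 1},
  {"x": 0.12,"y": 0.62,"z": 0.02,"ax": 0,"ay": 0,"az": 0,"claw": 1},
  {"x": 0.18,"y": 0.71,"z": 0.02,"ax": 0,"ay": 0,"az": 0,"claw": 1},
  {"x": 0.24,"y": 0.8,"z": 0.02,"ax": 0,"ay": 0,"az": 0,"claw": 1},
])

```text
time_s: 22.73
tcp_pos: [492.5, -45.8, 109.5]
tool_rot: [-1.222, 1.192, -1.192]
wrist_force: [-0.2, -3.4, 4.3]
finger_gap: -0.5
```

```bash
cat > q2.py <<'E'
from h import *
s=brief();print(wb(s['tcp_pos']))
for th in (.5,.4,.3,.2,.1,.05,0):
    y=106.5-96*np.cos(th); z=25.8+96*np.sin(th)+29.5
    print(th,round(y,1),round(z,1),{k:float(v) for k,v in row(bw(-15,y,z),.025,s).items()})
E
python3 q2.py
```

```text
t 22.73 tcp [492.5 -45.8 109.5] yaw 0.0240 tilt [-0.0013 -0.0015] F [-0.2 -3.4  4.3] gap -0.5 q [-0.21  0.04  1.71 -0.    1.38 -0.23]
[-15.14922562  27.36937107]
0.5 22.3 101.3 {'x': 0.128, 'y': 0.203, 'z': 0.005, 'ax': 0.013, 'ay': -0.009, 'az': 0.014}
0.4 18.1 92.7 {'x': 0.232, 'y': 0.42, 'z': 0.005, 'ax': 0.013, 'ay': -0.009, 'az': 0.014}
0.3 14.8 83.7 {'x': 0.314, 'y': 0.645, 'z': 0.006, 'ax': 0.013, 'ay': -0.009, 'az': 0.014}
0.2 12.4 74.4 {'x': 0.373, 'y': 0.878, 'z': 0.007, 'ax': 0.013, 'ay': -0.009, 'az': 0.014}
0.1 11.0 64.9 {'x': 0.408, 'y': 1.115, 'z': 0.007, 'ax': 0.013, 'ay': -0.009, 'az': 0.014}
0.05 10.6 60.1 {'x': 0.417, 'y': 1.235, 'z': 0.007, 'ax': 0.013, 'ay': -0.009, 'az': 0.014}
0 10.5 55.3 {'x': 0.42, 'y': 1.355, 'z': 0.008, 'ax': 0.013, 'ay': -0.009, 'az': 0.014}
```

Call:
step_arm([
  {"x": 0.06,"y": 0.1,"z": 0,"ax": 0,"ay": 0,"az": 0,"claw": 1},
  {"x": 0.13,"y": 0.2,"z": 0,"ax": 0,"ay": 0,"az": 0,"claw": 1},
  {"x": 0.19,"y": 0.31,"z": 0,"ax": 0,"ay": 0,"az": 0,"claw": 1},
  {"x": 0.24,"y": 0.42,"z": 0,"ax": 0,"ay": 0,"az": 0,"claw": 1},
  {"x": 0.28,"y": 0.53,"z": 0,"ax": 0,"ay": 0,"az": 0,"claw": 1},
  {"x": 0.32,"y": 0.64,"z": 0,"ax": 0,"ay": 0,"az": 0,"claw": 1},
  {"x": 0.35,"y": 0.76,"z": 0,"ax": 0,"ay": 0,"az": 0,"claw": 1},
])

```text
time_s: 23.32
tcp_pos: [492.7, -59.7, 78.4]
tool_rot: [-1.222, 1.192, -1.191]
wrist_force: [0.4, -1.6, 1.7]
finger_gap: 0.3
```

```bash
python3 q2.py
```

```text
t 23.32 tcp [492.7 -59.7  78.4] yaw 0.0241 tilt [-0.0016 -0.001 ] F [ 0.4 -1.6  1.7] gap 0.3 q [-0.23  0.08  1.75 -0.    1.32 -0.26]
[-15.34152142  13.40756613]
0.5 22.3 101.3 {'x': -0.221, 'y': -0.573, 'z': 0.007, 'ax': 0.015, 'ay': -0.009, 'az': 0.009}
0.4 18.1 92.7 {'x': -0.116, 'y': -0.357, 'z': 0.007, 'ax': 0.015, 'ay': -0.009, 'az': 0.009}
0.3 14.8 83.7 {'x': -0.034, 'y': -0.132, 'z': 0.008, 'ax': 0.015, 'ay': -0.009, 'az': 0.009}
0.2 12.4 74.4 {'x': 0.025, 'y': 0.101, 'z': 0.009, 'ax': 0.015, 'ay': -0.009, 'az': 0.009}
0.1 11.0 64.9 {'x': 0.06, 'y': 0.338, 'z': 0.009, 'ax': 0.015, 'ay': -0.009, 'az': 0.009}
0.05 10.6 60.1 {'x': 0.069, 'y': 0.458, 'z': 0.01, 'ax': 0.015, 'ay': -0.009, 'az': 0.009}
0 10.5 55.3 {'x': 0.072, 'y': 0.578, 'z': 0.01, 'ax': 0.015, 'ay': -0.009, 'az': 0.009}
```

Call:
step_arm([
  {"x": 0.02,"y": 0.09,"z": 0,"ax": 0,"ay": 0,"az": 0,"claw": 1},
  {"x": 0.04,"y": 0.18,"z": 0,"ax": 0,"ay": 0,"az": 0,"claw": 1},
  {"x": 0.05,"y": 0.27,"z": 0,"ax": 0,"ay": 0,"az": 0,"claw": 1},
  {"x": 0.06,"y": 0.36,"z": 0,"ax": 0,"ay": 0,"az": 0,"claw": 1},
  {"x": 0.06,"y": 0.43,"z": 0,"ax": 0,"ay": 0,"az": 0,"claw": 1},
  {"x": 0.07,"y": 0.47,"z": 0,"ax": 0,"ay": 0,"az": 0,"claw": 1},
])

```text
time_s: 23.82
tcp_pos: [492.5, -62.2, 59.1]
tool_rot: [-1.222, 1.193, -1.191]
wrist_force: [-0.6, -0.2, 0.9]
finger_gap: -0.0
```

```bash
python3 q2.py | tail -3; python3 - <<'E'
from h import *
im=viewer.read_camera('side');cv2.imwrite('pics/side18.png',im);cv2.imwrite('pics/side18z.png',cv2.resize(im[90:240,190:340],None,fx=5,fy=4,interpolation=cv2.INTER_CUBIC))
E
```

```text
0.1 11.0 64.9 {'x': -0.001, 'y': -0.146, 'z': 0.014, 'ax': 0.021, 'ay': -0.008, 'az': 0.002}
0.05 10.6 60.1 {'x': 0.008, 'y': -0.026, 'z': 0.015, 'ax': 0.021, 'ay': -0.008, 'az': 0.002}
0 10.5 55.3 {'x': 0.011, 'y': 0.094, 'z': 0.015, 'ax': 0.021, 'ay': -0.008, 'az': 0.002}
```

View pics/side18z.png

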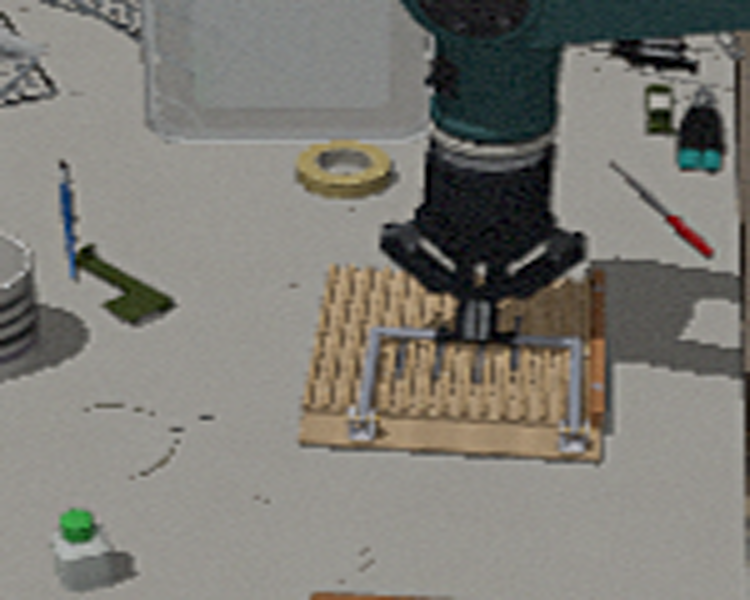

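Call:
step_arm([
  {"x": 0,"y": 0.04,"z": 0,"ax": 0,"ay": 0,"az": 0,"claw": 1},
  {"x": 0,"y": 0.07,"z": 0,"ax": 0,"ay": 0,"az": 0,"claw": 1},
])

```text
time_s: 24.03
tcp_pos: [492.4, -62.2, 55.9]
tool_rot: [-1.222, 1.193, -1.19]
wrist_force: [0.2, 0.1, 2.0]
finger_gap: -0.2
```

Call:
step_arm([
  {"x": 0,"y": 0.03,"z": 0,"ax": 0,"ay": 0,"az": 0,"claw": 1},
  {"x": 0,"y": 0.04,"z": 0,"ax": 0,"ay": 0,"az": 0,"claw": 1},
])

```text
time_s: 24.2
tcp_pos: [492.4, -62.2, 54.7]
tool_rot: [-1.222, 1.193, -1.19]
wrist_force: [-0.7, -0.2, 4.1]
finger_gap: -0.2
```

Call:
step_arm([
  {"x": 0,"y": 0.025,"z": 0,"ax": 0,"ay": 0,"az": 0,"claw": 1},
  {"x": 0,"y": 0.025,"z": 0,"ax": 0,"ay": 0,"az": 0,"claw": 1},
])

```text
time_s: 24.37
tcp_pos: [492.5, -62.2, 54.6]
tool_rot: [-1.222, 1.193, -1.19]
wrist_force: [-1.9, 0.0, 6.3]
finger_gap: 0.2
```

The bar came up against its end at tip height ~29.6 mm (expected 30) — down. Rise clear and look.

Call:
step_arm([
  {"x": 0,"y": -0.1,"z": 0,"ax": 0,"ay": 0,"az": 0,"claw": 1},
  {"x": 0,"y": -0.8,"z": 0,"ax": 0,"ay": 0,"az": 0,"claw": 1},
  {"x": 0.3,"y": -1.7,"z": 0,"ax": 0,"ay": 0,"az": 0,"claw": 1},
  {"x": 0.7,"y": -2.6,"z": 0,"ax": 0,"ay": 0,"az": 0,"claw": 1},
  {"x": 1.2,"y": -3.4,"z": 0,"ax": 0,"ay": 0,"az": 0,"claw": 1},
  {"x": 1.5,"y": -3.8,"z": 0,"ax": 0,"ay": 0,"az": 0,"claw": 1},
  {"x": 1.5,"y": -3.8,"z": 0,"ax": 0,"ay": 0,"az": 0,"claw": 1},
])

```text
time_s: 24.95
tcp_pos: [496.6, -124.8, 212.1]
tool_rot: [-1.217, 1.186, -1.2]
wrist_force: [0.9, -0.2, 0.2]
finger_gap: 0.1
```

```bash
python3 - <<'E'
from h import *
brief()
im=viewer.read_camera('wrist');cv2.imwrite('pics/w19.png',im);cv2.imwrite('pics/w19z.png',cv2.resize(im[40:240,110:390],None,fx=2.8,fy=2.8,interpolation=cv2.INTER_CUBIC))
im=viewer.read_camera('side');cv2.imwrite('pics/side19.png',im);cv2.imwrite('pics/side19z.png',cv2.resize(im[140:290,200:350],None,fx=5,fy=4,interpolation=cv2.INTER_CUBIC))
E
```

```text
t 24.95 tcp [ 496.6 -124.8  212.1] yaw 0.0219 tilt [ 0.0073 -0.0046] F [ 0.9 -0.2  0.2] gap 0.1 q [-0.36  0.01  1.54 -0.    1.58 -0.38]
```

View pics/w19z.png

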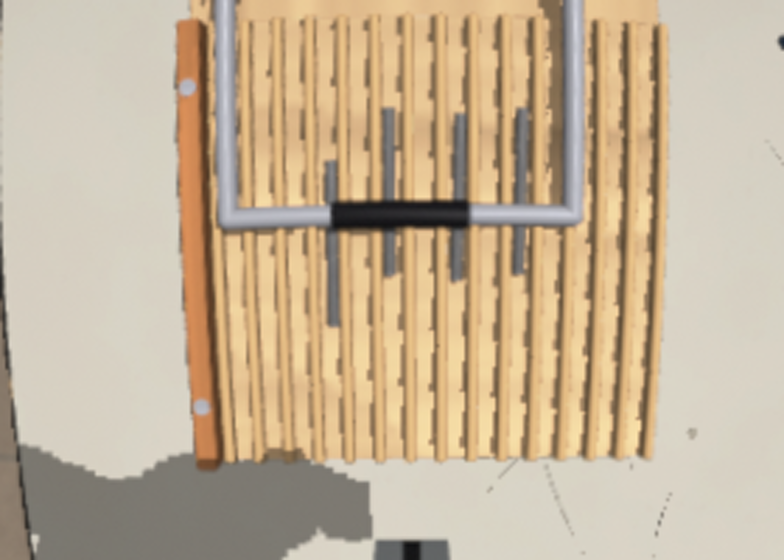

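View pics/side19z.png

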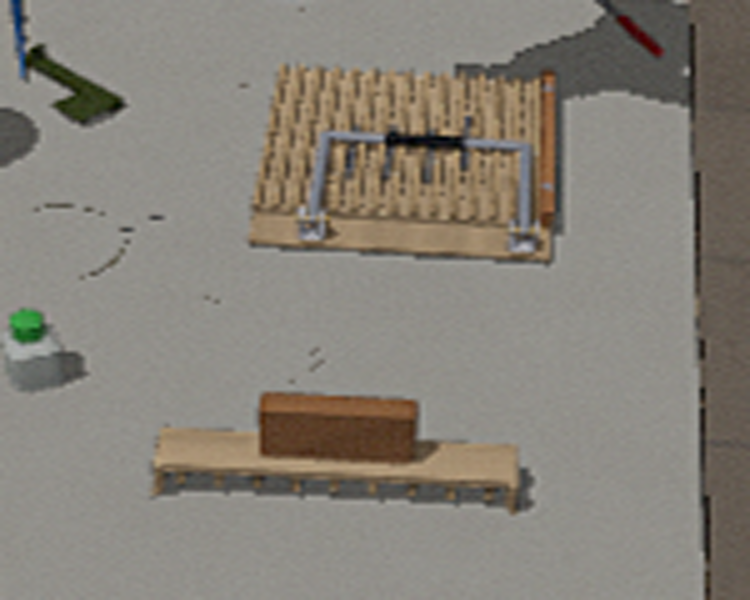

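```bash
python3 - <<'E'
from h import *
s={'tcp_pos':np.array([496.6,-124.8,212.1]),'tool_rot':np.array([-1.217,1.186,-1.2])}
p,e=two('side',(285,175.2),'wrist',(252.9,116.4),s); print(p,e,wb(p)); print(wb(onz('wrist',252.9,116.4,25.8,s)))
im=viewer.read_camera('side');cv2.imwrite('pics/side20.png',im)
brief()
E
```

```text
[492.15619672 -62.57794783  22.97095634] 0.6284291388217684 [-15.94347487  10.58880042]
[-15.61454665  10.69713458]
t 25.10 tcp [ 493.6 -121.5  205.1] yaw 0.0242 tilt [-0.0045  0.0013] F [ 0.3  0.4 -0.1] gap 0.1 q [-0.35  0.01  1.55 -0.    1.58 -0.38]
```

Call:
step_arm([
  {"x": 0,"y": -0.2,"z": 0,"ax": 0,"ay": 0,"az": 0,"claw": 1},
  {"x": 0,"y": -0.2,"z": 0,"ax": 0,"ay": 0,"az": 0,"claw": 1},
  {"x": 0,"y": -0.2,"z": 0,"ax": 0,"ay": 0,"az": 0,"claw": 1},
])

```text
time_s: 25.35
tcp_pos: [493.4, -120.7, 212.2]
tool_rot: [-1.224, 1.196, -1.186]
wrist_force: [-0.1, -0.3, 0.1]
finger_gap: -0.1
```

Crosspiece at board (-15.6, 10.7) versus the expected (-15, 10.5): fully down. Hand in.

```bash
python3 - <<'E'
from h import *
print(job.finish_job()); brief()
E
```

```text
the job is handed in; nothing more can be done
None
the job is handed in; nothing more can be done
```

The job is done and handed in at about 25 s: all four rods are in grooves, the rake is back on the table, and the hold-down bar is fully down across the rods.

- **Raking:** I set the rake astride the board at its far end, beyond the rods. I drew it to the end stop at about 30 mm/s with 5–7 N on the ribs and about 4–5 N of drag. It reached 7 N at the stop, and I then eased it back and lifted it.
- **Rods:** In the last pictures the four rods lie parallel, each in its own groove, and none binds the bar.
- **Rake:** It stands upright on its cheeks where it started, clear of the board.
- **Hold-down bar:** I swung it down with closed fingertips at 2–6 N. It stopped with the fingertips at 29.6 mm, against an expected 30 mm for the top of the crosspiece. The crosspiece measured (-15.6, 10.7) mm in the board frame, against an expected (-15, 10.5).

Two checks disagreed slightly. Triangulating the lowered crosspiece gave a height of 23.0 mm instead of 25.8 mm, which I put down to camera calibration. The estimates of the board's angle ranged from about 0.015 to 0.034 rad, and I used 0.025. No other check failed, and I did not touch the rods or the other things on the table.

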